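# Index the fittings carousel, lock it, and tip dowels down its chute

### The arm

A 6-joint arm with a two-finger parallel gripper is mounted at the origin on the work surface. World frame = base frame: x ahead of the robot, y to its left, z up, the work surface at z = 0. Lengths are in m, angles in rad, forces in N, time in s.
With the tool pointing down it reaches from about 0.375 to 0.925 m from the base axis. Payload 5.7 kg.
Tool frame: the origin (TCP) lies at the very end of the fingers, on their centre line; the grasp point (between the pads) lies 19 mm behind it (arm.grip_point_offset is the distance from the TCP to the grasp point, in m); z points along the fingers, y is the direction in which the jaws open and shut (so a half turn about z gives the same grasp; the last joint's range is limited). The gripper opens to 85 mm and grips with 20 to 120 N. Pads are 22 mm wide; open, the fingers measure 114 mm over their backs; the gripper's body (76 mm by 85 mm) begins 54 mm behind the grasp point. The pads swing forward as they close: fully open they stand 13 mm farther back than shut.
Start: joints at [1.072, 0.359, 1.51, -0, 1.272, -0.115], TCP at [0.225, 0.556, 0.231] pointing down, gripper open.
Joint ranges: [-2.97, 2.97], [-1.01, 2.36], [0.21, 2.38], [-0.96, 4.11], [0.2, 2.71], [-2.98, 2.98]. Speed limits (rad/s): [2.39, 2.39, 3.14, 3.14, 3.14, 3.14].

### API

Orientations are given as a unit quaternion [x, y, z, w].
In Python, from rig import arm, optics, ticket gives the robot as it stands. The module is installed in compiled form; this text tells all that it offers.
- The arm moves only by the tool apply_moves, never from a script. Its argument "steps" is a list of rows, each an object with "angular": the turn, a rotation vector about the tool's x, y, z in rad, a list of three; "offset": the shift along the tool's x, y, z in cm, a list of three; "jaw": the finger opening in cm, from 0 to 8.54. In form: [{"angular": [rx, ry, rz], "offset": [tx, ty, tz], "jaw": jaw}, ...]. A call has 1 to 12 rows; each row shifts and turns the pose as measured when the row begins, along the tool's axes as they then stand; what a row does not reach is not made up. A row lasts 1/8 s, in which the tool goes at most 62.5 mm and 10.7 degrees, less where a joint would pass 70% of its speed; a pose out of reach is approached as far as the arm can. A call with a gripper value outside its range is refused whole. The fingers move at their own pace and stop on an object; "force" is the grip in N (left out, the last holds). Time passes only in rows, so rows that do not move let the fingers close. It gives the time, the measured TCP pose, the force and the opening at its end, in the units of the state.
- arm.observe(): the state, without advancing time (a new reading comes with each control period).
- optics.read_camera(name): name is "scene" or "side" or "wrist"; returns a dict with "pixels" (384x512x3 uint8, red, green, blue), "vfov" (degrees; the focal length in pixels is half the picture's height over the tangent of half this angle, whatever the lens; pixels are square), "cx", "cy" (the principal point, pixels), "view" (4x4, takes a point from world to camera coordinates). Camera axes: x right, y down, z forward; pixel columns grow to the right and rows downward; lengths in m; the calibration is good to about 2 mm. A picture is of the moment at which its call begins. There is no depth.
- ticket.job_done(): hands the job in, once; it reports no verdict.
The state is a dict: "t": time; "qpos": joint angles; "joint_vel": joint speeds; "joint_torque": joint torques, N m; "tcp_pos": TCP position; "ee_rot": TCP orientation; "contact_force": force on the tool from outside, world axes, zero at the start; "moment": the same for the moment, N m; "grip_width": opening from 0.0 (shut) to 1.0 (fully open).
Only numpy, scipy, OpenCV 4.12 (cv2) and the standard library are available. Lean on these libraries where they do the work, as an engineer would, in place of code of your own. Each camera call takes 0.05 s, during which the arm holds its last target.

### The job

Turn the fittings carousel until the compartment with the sample dowel fixed to its floor is under the chute's spout, then lock it by pushing the sprung bolt fully in and sideways so that its knob stays caught in the holding notch. Then, by the scoop's handle, tip its three loose dowels down the chute into that compartment without touching the dowels with the fingers. Set the scoop back upright on the table, leaving the wheel locked and the hammer, glue bottle and board undisturbed.

Things in the scene. Friction and masses are not known exactly. Their poses are not given: they have to be found in the camera images.
- station: Fixed plywood base board 240 x 520 x 10 mm carrying the carousel, the chute and the bolt gate; origin under the wheel axis at table height. Its own +y axis points from the wheel axis to the chute, its own -y axis to the bolt; its -x side faces the robot.
- wheel (a joint): Angle (rad) of the carousel wheel, counter-clockwise positive from above; turns endlessly with light friction (0.06 N m) and stays where left. 0 (or any whole turn) = dowel compartment exactly under the spout. Wheel 336 mm across at its notched steel index ring (14 to 26 mm above the table), one V notch 16 mm wide at its mouth at the middle of each of six equal compartments.
- turn_bar (a point): Middle of the black bar that turns the wheel, on the wheel axis: 64 mm long x 18 mm thick x 40 mm high, 120 to 160 mm above the table; this point is at 140 mm. Axes turn with the wheel: the bar's length lies along x (which points to the dowel compartment), so pinch it along y. Below it is the hub, 48 mm across.
- dowel_compartment (a point): Floor point of the dowel compartment, 100 mm from the wheel axis on its middle line; z up, x radially outward. Compartments: 60 degrees each, 24 to 145 mm from the axis, 3 mm walls, floor at 26 mm, wall tops at 66 mm. Samples fixed near the outer wall tell them apart: a 20 x 40 mm dowel lying crosswise (this one), steel angle, wooden disc, ball knob, square plywood tile, brass hook.
- wall_left (a point): Frame of the wall bounding the dowel compartment on its counter-clockwise side; origin on the wheel axis at table height, x along the wall outward, z up. The compartment lies on its -y side.
- wall_right (a point): Frame of the wall bounding the dowel compartment on its clockwise side; origin on the wheel axis at table height, x along the wall outward, z up. The compartment lies on its +y side.
- spout (a point): Centre of the chute's spout outlet, 112 mm from the wheel axis along station +y, 76 mm above the table; the outlet is 74 mm wide and 47 mm deep (radially).
- chute_mouth (a point): Middle of the chute's open top, 165 mm from the wheel axis along station +y, 160 mm up. Aluminium trough open from above from 88 to 236 mm off the axis, 74 mm wide at the spout, about 95 at the outer end; floor falls to the wheel at 43 degrees. End wall at 238 mm, top 205 mm high; hood wall at 86 mm, top 140 mm high; side walls at most 215 mm high.
- knob_grip (a point): Centre of the black cylindrical bolt knob, 26 mm diameter and 36 mm high (66 to 102 mm above the table), on a 10 mm post that runs in an L-shaped gate whose plate top is at 55 mm. At rest 225 mm from the wheel axis along station -y. Axes parallel to the station's.
- index_bolt (a joint): How far (m) the bolt is in along station +y toward the wheel, 0 at rest, 0.022 at the stop. A spring pushes it back (5 N at rest, plus 200 N/m). At 0.004 it meets the index ring and is blocked unless a notch is within about 6 mm of its line (then its round tip enters and centres the wheel). Past 0.019 the knob can pass sideways over a lip, then rests in the notch at about 0.0165.
- bolt_knob (a joint): Sideways travel (m) of the bolt's knob along station -x: 0 in the straight slot, 0.016 in the holding notch. No spring, light friction. Blocked by the gate until the bolt is in by 0.019; let go short of the notch, the bolt springs out.
- scoop: Loose open-fronted aluminium scoop, about 0.18 kg: tray 100 mm long (x) x 80 mm wide (y), walls 38 mm high, floor 3 mm. Origin at the tray's centre on its underside; own +x points to the open pouring front, z up.
- scoop_lip (a point): Middle of the scoop's pouring lip: 50 mm ahead of the origin (+x), 7 mm above the underside; the last 24 mm of floor ramps up 6 mm to it.
- scoop_handle (a point): Grip point of the scoop's upright black handle behind the back wall, 64 mm behind the origin (-x) and 72 mm above the underside. The handle is a flat post 14 mm thick (y), 28 mm long (x), from the underside to 95 mm height: pinch it along y.
- hammer: Bystander: hammer lying on the table near the far edge. Leave alone.
- glue: Bystander: white bottle 56 mm in diameter, 150 mm high, standing. Leave alone.
- board: Bystander: wooden board 160 x 70 x 18 mm lying flat. Leave alone.
- dowel0_center (a point): Centre of loose wooden dowel 0, 20 mm diameter x 40 mm, 11 g, at the start lying crosswise in the scoop.
- dowel1_center (a point): Centre of loose wooden dowel 1, 20 mm diameter x 40 mm, 11 g, at the start lying crosswise in the scoop.
- dowel2_center (a point): Centre of loose wooden dowel 2, 20 mm diameter x 40 mm, 11 g, at the start lying crosswise in the scoop.
- dowel0: Loose dowel 0 (origin on its surface, turns with it as it rolls).
- dowel1: Loose dowel 1 (origin on its surface, turns with it as it rolls).
- dowel2: Loose dowel 2 (origin on its surface, turns with it as it rolls).
Mind the look-alikes: they are no part of the job. Of the things that look like the scoop, the middle-sized one is meant.

How it is judged:
On the way, in this order (a step that is already met when the one before it is completed fails the run):
1. the wheel is locked by the bolt in its holding notch with the dowel compartment under the spout, the knob let go, the dowels still in the scoop (horizontal distance between dowel_compartment and spout below 0.022 m and value of joint index_bolt above 0.013 m and value of joint bolt_knob above 0.011 m and contact force between the fingers and bolt_knob below 0.1 N and x of dowel0_center in the frame of scoop between -0.06 and 0.06 m and distance between each of dowel0_center, dowel1_center, dowel2_center and scoop below 0.075 m and x of dowel1_center in the frame of scoop between -0.06 and 0.06 m and x of dowel2_center in the frame of scoop between -0.06 and 0.06 m), for 0.2 s.
2. the scoop is tipped over the chute (angle between scoop's own z axis and vertical above 0.4 rad and horizontal distance between scoop_lip and chute_mouth below 0.1 m and height (world z) of scoop_lip above 0.12 m and horizontal distance between dowel_compartment and spout below 0.022 m and value of joint index_bolt above 0.013 m and value of joint bolt_knob above 0.011 m), for 0.1 s.
At the end, for the whole second after the job is handed in: Dowel compartment within 22 mm of the spout (horizontally); bolt in over 13 mm, its knob over 11 mm sideways in the notch; three dowels at rest in that compartment, centres below 66 mm; scoop still, upright within 0.1 rad, its underside within 8 mm of table height (horizontal distance between dowel_compartment and spout below 0.022 m and value of joint index_bolt above 0.013 m and value of joint bolt_knob above 0.011 m and y of each of dowel0_center, dowel1_center, dowel2_center in the frame of wall_left below -0.003 m and y of each of dowel0_center, dowel1_center, dowel2_center in the frame of wall_right above 0.003 m and horizontal distance between each of dowel0_center, dowel1_center, dowel2_center and turn_bar below 0.15 m and height (world z) of each of dowel0_center, dowel1_center, dowel2_center below 0.066 m and linear speed of each of dowel0, dowel1, dowel2 below 0.05 m/s and angle between scoop's own z axis and vertical below 0.1 rad and height (world z) of scoop between -0.008 and 0.008 m and linear speed of scoop below 0.03 m/s); the robot touches nothing.
It fails at once if the fingers push on a dowel (contact force between the fingers and dowel0 above 1 N or contact force between the fingers and dowel1 above 1 N or contact force between the fingers and dowel2 above 1 N).
It fails at once if a bystander is displaced by more than 30 mm (distance of any of hammer, glue, board from where it was at the start of the episode above 0.03 m).
It also fails if it takes over 72 s, if anything falls off the work surface, if the arm or the gripper's body presses on something with over 40 N, if the wrist force passes 120 N, or if a joint passes its speed limit or range.

## Working session

There is one attempt and no reset: what is moved stays moved. The work goes in short steps, Python scripts to look and compute and a tool call to move; the robot and the scene stay as the last step left them, time stands still between calls to the robot, and variables do not carry over. Pictures are saved under pics/ and viewed, and the job is handed in when it is done.

Besides the shell and the picture viewer there is one more tool, called after "Emit:" as name(argument=value, ...), one argument or row to a line, values as JSON. apply_moves: Moves the arm, as the interface text tells. Its arguments: {"type":"object","properties":{"steps":{"type":"array"},"force":{"type":"number"}},"required":["steps"]}

```bash
mkdir -p pics; ls
cat > h.py <<'E'
import numpy as np, cv2
from rig import arm, optics, ticket
from scipy.spatial.transform import Rotation as R
def shot(n,fn):
    d=optics.read_camera(n); cv2.imwrite('pics/'+fn+'.png',cv2.cvtColor(d['pixels'],cv2.COLOR_RGB2BGR)); 
    np.savez('pics/'+fn+'.npz',**{k:np.array(v) for k,v in d.items()}); return d
def load(fn):
    return dict(np.load('pics/'+fn+'.npz'))
def f_(d): return d['pixels'].shape[0]/2/np.tan(np.radians(float(d['vfov']))/2)
def ray(d,u,v):
    V=np.array(d['view']); f=f_(d); r=V[:3,:3].T@np.array([(u-d['cx'])/f,(v-d['cy'])/f,1.]); o=-V[:3,:3].T@V[:3,3]; return o,r/np.linalg.norm(r)
def plane(d,u,v,z):
    o,r=ray(d,u,v); return o+r*(z-o[2])/r[2]
def proj(d,p):
    V=np.array(d['view']); q=V[:3,:3]@np.array(p)+V[:3,3]; f=f_(d); return np.array([q[0]/q[2]*f+d['cx'],q[1]/q[2]*f+d['cy']])
def st():
    s=arm.observe(); print({k:np.round(v,4).tolist() for k,v in s.items() if k not in('joint_vel','joint_torque')}); return s
E
python3 - <<'E'
from h import *
st()
for n in('scene','side','wrist'):
    d=shot(n,n+'0'); print(n,d['vfov'],d['cx'],d['cy'],np.round(d['view'],3).tolist())
E
```

```text
pics
{'t': 0.0, 'qpos': [1.0719, 0.3595, 1.5115, 0.0, 1.2725, -0.1151], 'tcp_pos': [0.2243, 0.5558, 0.2305], 'ee_rot': [0.1907, 0.9816, -0.0009, -0.0003], 'contact_force': [0.2001, -0.0024, 0.549], 'moment': [0.019, -0.0536, 0.0433], 'grip_width': 0.9998}
scene 43.629207129316484 259.4387133313234 185.7591322204611 [[-0.004, 1.0, -0.006, 0.023], [0.772, -0.001, -0.635, -0.316], [-0.635, -0.007, -0.772, 1.85], [0.0, 0.0, 0.0, 1.0]]
side 42.53600182439094 259.8118037555565 181.36538024514314 [[0.933, -0.36, 0.015, -0.503], [-0.187, -0.521, -0.833, 0.189], [0.308, 0.774, -0.553, 1.831], [0.0, 0.0, 0.0, 1.0]]
wrist 66.12358133738529 257.5373004964297 191.0244482284433 [[0.374, 0.927, -0.003, -0.598], [0.894, -0.36, 0.265, -0.035], [0.245, -0.102, -0.964, 0.379], [0.0, 0.0, 0.0, 1.0]]
```

View pics/scene0.png

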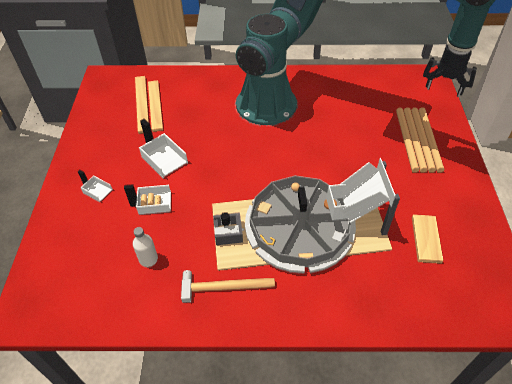

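View pics/side0.png

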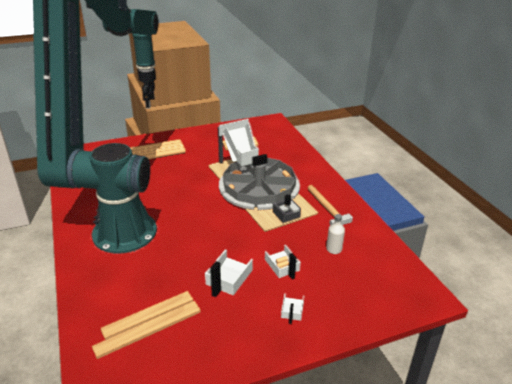

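View pics/wrist0.png

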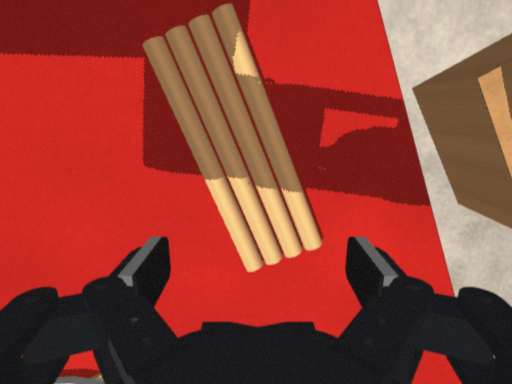

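The scene view shows the wheel at about (300,222), the chute at (365,190), the bolt knob at (227,220), and the middle scoop with its dowels at (152,199). I'll zoom in.

Run:
```python
from h import *
d=cv2.imread('pics/scene0.png')
cv2.imwrite('pics/z1.png',cv2.resize(d[150:285,200:410],None,fx=3.8,fy=3.8,interpolation=cv2.INTER_CUBIC))
cv2.imwrite('pics/z2.png',cv2.resize(d[165:225,70:190],None,fx=6,fy=6,interpolation=cv2.INTER_CUBIC))
d=cv2.imread('pics/side0.png')
cv2.imwrite('pics/z3.png',cv2.resize(d[110:235,190:330],None,fx=4.5,fy=4.5,interpolation=cv2.INTER_CUBIC))
```

```text
(no output)
```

View pics/z1.png

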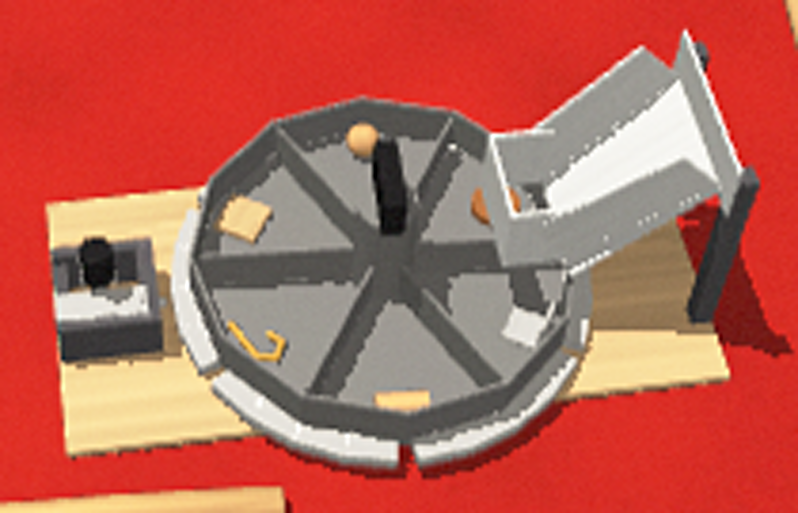

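View pics/z2.png

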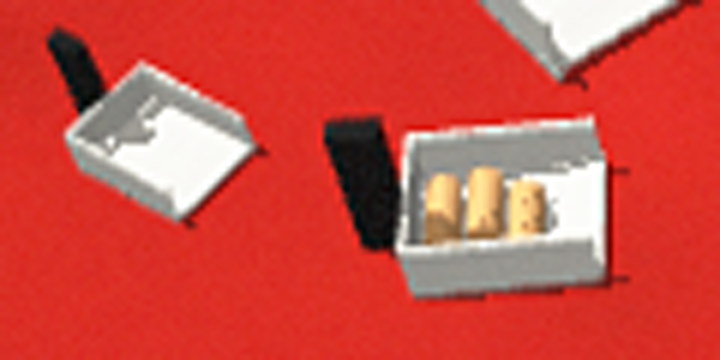

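View pics/z3.png

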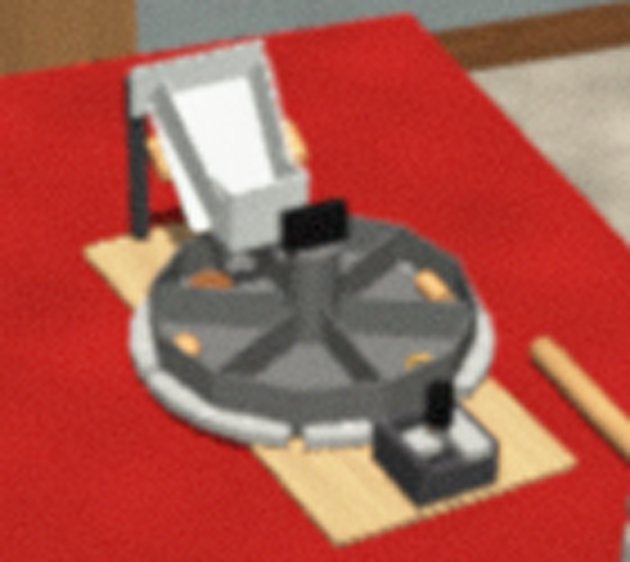

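Run:
```python
from h import *
d=load('scene0')
for n,(u,v),z in [('bar',(386,180),.16),('knobtop',(97,243),.102),('notch_d',(406,445),.026),('notchL',(208,372),.026),('notchR',(578,350),.026),('c1',(48,205),.01),('c2',(68,455),.01),('c3',(728,378),.01),('dowel',(402,397),.045),('ctL',(645,48),.205),('ctR',(735,185),.205)]:
    print(n,plane(d,200+u/3.8,150+v/3.8,z).round(3))
for n,(u,v),z in [('h',(357,127),.095),('fl',(612,165),.038),('fr',(600,120),.038),('bl',(405,248),.038),('br',(405,133),.038)]:
    print(n,plane(d,70+u/6,165+v/6,z).round(3))
```

```text
bar [0.583 0.099 0.16 ]
knobtop [ 0.598 -0.118  0.102]
notch_d [0.73  0.115 0.026]
notchL [ 0.666 -0.034  0.026]
notchR [0.646 0.254 0.026]
c1 [ 0.492 -0.17   0.01 ]
c2 [ 0.73 -0.14  0.01]
c3 [0.662 0.371 0.01 ]
dowel [0.7   0.112 0.045]
ctL [0.492 0.297 0.205]
ctR [0.623 0.342 0.205]
h [ 0.488 -0.419  0.095]
fl [ 0.467 -0.299  0.038]
fr [ 0.436 -0.309  0.038]
bl [ 0.522 -0.4    0.038]
br [ 0.445 -0.413  0.038]
```

```bash
cat >> h.py <<'E'
def pose():
    s=arm.observe(); return np.array(s['tcp_pos']),R.from_quat(s['ee_rot'])
def down(yaw_y):
    "tool down, tool y axis at world angle yaw_y (deg)"
    a=np.radians(yaw_y); y=np.array([np.cos(a),np.sin(a),0]); z=np.array([0,0,-1.]); return R.from_matrix(np.column_stack([np.cross(y,z),y,z]))
def plan(p1,r1,n,jaw,p0=None,r0=None,dec=(2,3)):
    if p0 is None: p0,r0=pose()
    rv=(r0.inv()*r1).as_rotvec(); 
    p,r=np.array(p0),r0; rows=[]
    for i in range(n):
        tp=p0+(np.array(p1)-p0)*(i+1)/n
        off=np.round(r.inv().apply(tp-p)*100,dec[0]); an=np.round(rv/n,dec[1])
        rows.append('{"angular":%s,"offset":%s,"jaw":%s}'%(an.tolist(),off.tolist(),jaw))
        p=p+r.apply(off/100); r=r*R.from_rotvec(an)
    print('step mm %.1f deg %.1f'%(np.linalg.norm(np.array(p1)-p0)/n*1000,np.degrees(np.linalg.norm(rv))/n)); print(',\n'.join(rows)); print('end',p.round(4),r.as_quat().round(3))
    return p,r
E
python3 - <<'E'
from h import *
d=load('wrist0'); p,r=pose()
V=d['view']; c=-V[:3,:3].T@V[:3,3]
print('cam in tool',r.inv().apply(c-p).round(3)); print((r.inv().as_matrix()@V[:3,:3].T).round(3))
plan([0.55,0.10,0.33],down(-86),16,6)
E
```

```text
cam in tool [ 0.067 -0.    -0.143]
[[ 0.    -0.964 -0.265]
 [ 1.     0.001 -0.001]
 [ 0.001 -0.265  0.964]]
step mm 35.6 deg 9.6
{"angular":[-0.0, 0.0, 0.168],"offset":[-2.95, -1.88, -0.62],"jaw":6},
{"angular":[-0.0, 0.0, 0.168],"offset":[-3.23, -1.36, -0.62],"jaw":6},
{"angular":[-0.0, 0.0, 0.168],"offset":[-3.41, -0.8, -0.62],"jaw":6},
{"angular":[-0.0, 0.0, 0.168],"offset":[-3.49, -0.22, -0.62],"jaw":6},
{"angular":[-0.0, 0.0, 0.168],"offset":[-3.49, 0.36, -0.61],"jaw":6},
{"angular":[-0.0, 0.0, 0.168],"offset":[-3.37, 0.95, -0.62],"jaw":6},
{"angular":[-0.0, 0.0, 0.168],"offset":[-3.17, 1.49, -0.62],"jaw":6},
{"angular":[-0.0, 0.0, 0.168],"offset":[-2.87, 2.0, -0.62],"jaw":6},
{"angular":[-0.0, 0.0, 0.168],"offset":[-2.49, 2.46, -0.62],"jaw":6},
{"angular":[-0.0, 0.0, 0.168],"offset":[-2.06, 2.84, -0.62],"jaw":6},
{"angular":[-0.0, 0.0, 0.168],"offset":[-1.54, 3.14, -0.62],"jaw":6},
{"angular":[-0.0, 0.0, 0.168],"offset":[-1.01, 3.35, -0.62],"jaw":6},
{"angular":[-0.0, 0.0, 0.168],"offset":[-0.42, 3.48, -0.62],"jaw":6},
{"angular":[-0.0, 0.0, 0.168],"offset":[0.16, 3.5, -0.61],"jaw":6},
{"angular":[-0.0, 0.0, 0.168],"offset":[0.74, 3.42, -0.62],"jaw":6},
{"angular":[-0.0, 0.0, 0.168],"offset":[1.31, 3.25, -0.62],"jaw":6}
end [0.55 0.1  0.33] [ 0.999  0.035 -0.     0.001]
```

Emit:
apply_moves(
  steps=[
    {"angular":[0,0,0.17],"offset":[-3.0,-1.9,-0.6],"jaw":6},
    {"angular":[0,0,0.17],"offset":[-3.3,-1.4,-0.6],"jaw":6},
    {"angular":[0,0,0.17],"offset":[-3.5,-0.8,-0.6],"jaw":6},
    {"angular":[0,0,0.17],"offset":[-3.6,-0.2,-0.6],"jaw":6},
    {"angular":[0,0,0.17],"offset":[-3.6,0.4,-0.6],"jaw":6},
    {"angular":[0,0,0.17],"offset":[-3.5,1.0,-0.6],"jaw":6},
    {"angular":[0,0,0.17],"offset":[-3.2,1.5,-0.6],"jaw":6},
    {"angular":[0,0,0.17],"offset":[-2.9,2.0,-0.6],"jaw":6},
    {"angular":[0,0,0.17],"offset":[-2.5,2.5,-0.6],"jaw":6},
    {"angular":[0,0,0.17],"offset":[-2.1,2.9,-0.6],"jaw":6},
    {"angular":[0,0,0.17],"offset":[-1.5,3.2,-0.6],"jaw":6},
    {"angular":[0,0,0.17],"offset":[-1.0,3.4,-0.6],"jaw":6},
  ],
)

```text
t: 1.65
tcp_pos: [0.4648, 0.1882, 0.3017]
ee_rot: [0.947, 0.322, -0.003, 0.001]
contact_force: [0.7, -0.4, -0.3]
grip_width: 0.703
```

Run:
```python
from h import *
st()
plan([0.58,0.10,0.33],down(-86),6,6)
```

```text
{'t': 1.65, 'qpos': [0.2495, 0.1583, 1.6113, -0.0035, 1.3785, 1.1656], 'tcp_pos': [0.4648, 0.1882, 0.3017], 'ee_rot': [0.9468, 0.3218, -0.0033, 0.0015], 'contact_force': [0.7368, -0.3913, -0.2822], 'moment': [-0.0193, -0.0143, -0.0017], 'grip_width': 0.7032}
step mm 24.6 deg 5.6
{"angular":[0.0, 0.001, 0.098],"offset":[0.62, 2.34, -0.48],"jaw":6},
{"angular":[0.0, 0.001, 0.098],"offset":[0.85, 2.26, -0.47],"jaw":6},
{"angular":[0.0, 0.001, 0.098],"offset":[1.07, 2.17, -0.47],"jaw":6},
{"angular":[0.0, 0.001, 0.098],"offset":[1.28, 2.05, -0.48],"jaw":6},
{"angular":[0.0, 0.001, 0.098],"offset":[1.47, 1.93, -0.47],"jaw":6},
{"angular":[0.0, 0.001, 0.098],"offset":[1.65, 1.76, -0.47],"jaw":6}
end [0.58 0.1  0.33] [0.999 0.034 0.    0.001]
```

Emit:
apply_moves(
  steps=[
    {"angular":[0,0,0.1],"offset":[0.6,2.5,-0.5],"jaw":6},
    {"angular":[0,0,0.1],"offset":[0.9,2.4,-0.5],"jaw":6},
    {"angular":[0,0,0.1],"offset":[1.1,2.3,-0.5],"jaw":6},
    {"angular":[0,0,0.1],"offset":[1.3,2.2,-0.5],"jaw":6},
    {"angular":[0,0,0.1],"offset":[1.5,2.0,-0.5],"jaw":6},
    {"angular":[0,0,0.1],"offset":[1.8,1.9,-0.5],"jaw":6},
    {"angular":[0,0,0],"offset":[0,0,0],"jaw":6},
  ],
)

```text
t: 2.52
tcp_pos: [0.5876, 0.0855, 0.3306]
ee_rot: [1.0, 0.015, -0.004, 0.003]
contact_force: [-0.3, -0.6, -0.9]
grip_width: 0.705
```

Run:
```python
from h import *
shot('wrist','w1'); st()
d=cv2.imread('pics/w1.png'); cv2.imwrite('pics/w1z.png',cv2.resize(d,None,fx=1.56,fy=1.56,interpolation=cv2.INTER_CUBIC))
```

```text
{'t': 2.575, 'qpos': [0.0325, 0.2834, 1.3764, -0.0047, 1.492, 1.5721], 'tcp_pos': [0.5865, 0.0862, 0.3302], 'ee_rot': [0.9999, 0.0158, -0.0051, 0.0024], 'contact_force': [-0.2839, 0.5041, 0.0976], 'moment': [0.008, -0.0098, -0.0009], 'grip_width': 0.7042}
```

View pics/w1z.png

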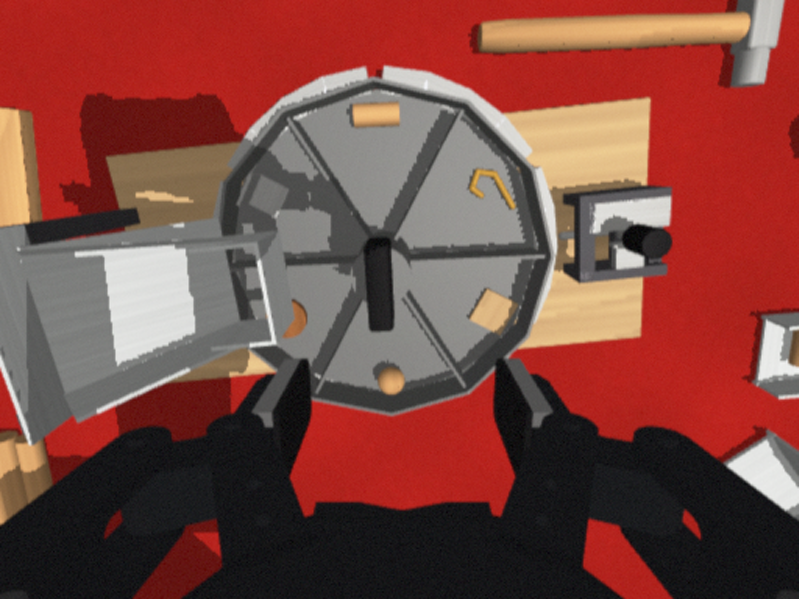

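Run:
```python
from h import *
d=cv2.imread('pics/w1.png')
cv2.imwrite('pics/w1a.png',cv2.resize(d[40:160,180:360],None,fx=4.4,fy=4.4,interpolation=cv2.INTER_CUBIC))
cv2.imwrite('pics/w1b.png',cv2.resize(d[140:270,180:360],None,fx=4.4,fy=4.4,interpolation=cv2.INTER_CUBIC))
cv2.imwrite('pics/w1c.png',cv2.resize(d[50:230,320:440],None,fx=3.3,fy=3.3,interpolation=cv2.INTER_CUBIC))
```

```text
(no output)
```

View pics/w1a.png

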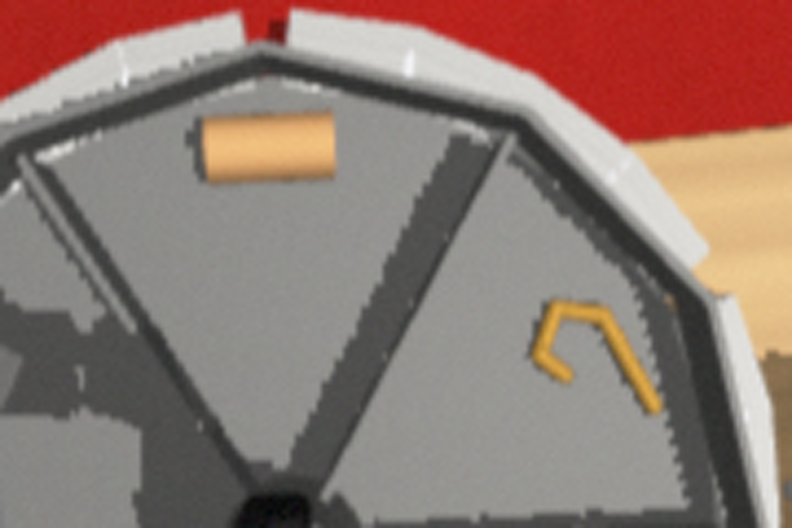

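View pics/w1b.png

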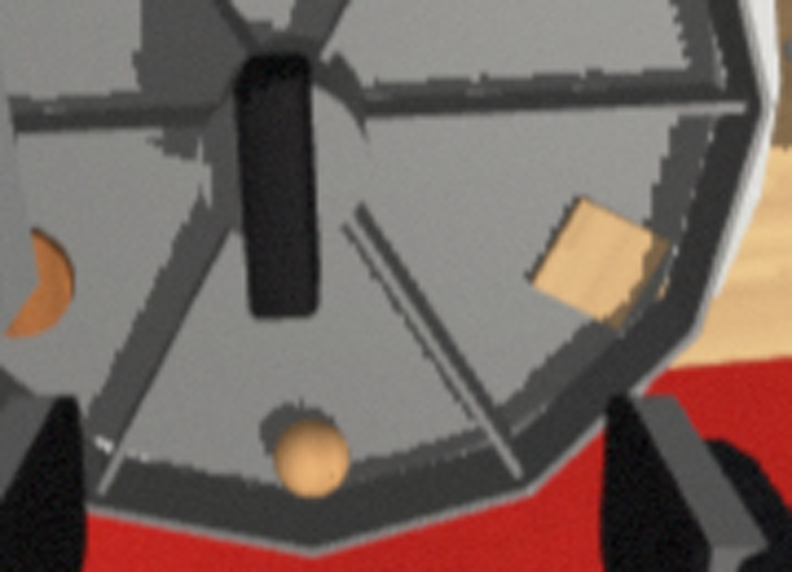

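View pics/w1c.png

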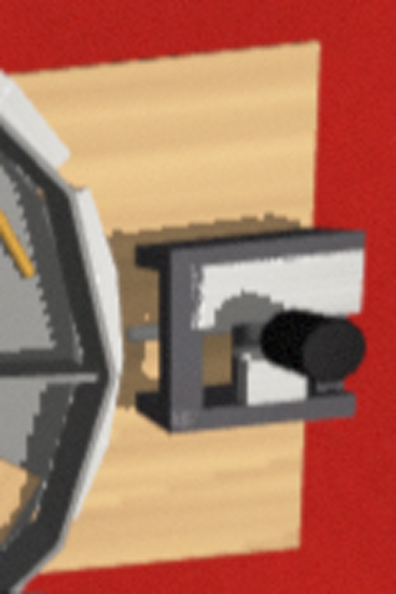

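Run:
```python
from h import *
d=load('w1')
P={}
for n,(u,v),oy in [('LU',(22,158),40),('RU',(508,138),40),('R',(748,107),140),('RD',(518,475),140),('LD',(102,492),140)]:
    P[n]=plane(d,180+u/4.4,oy+v/4.4,.066)
a=(P['LU']+P['RD'])/2; b=(P['RU']+P['LD'])/2; print(a.round(4),b.round(4))
c=(a+b)/2
for n in P:
    q=P[n]-c; print(n,P[n].round(4),np.linalg.norm(q[:2]).round(4),np.degrees(np.arctan2(q[1],q[0])).round(2))
n1=plane(d,180+266/4.4,40+14/4.4,.026); n2=plane(d,180+718/4.4,40+280/4.4,.026)
for n in (n1,n2):
    q=n-c; print('notch',n.round(4),np.linalg.norm(q[:2]).round(4),np.degrees(np.arctan2(q[1],q[0])).round(2))
for (u,v) in [(318,42),(300,547)]: print('corner',plane(d,320+u/3.3,50+v/3.3,.01).round(4))
k=plane(d,320+333/3.3,50+349/3.3,.102); q=c-k; print('knob',k.round(4),np.linalg.norm(q[:2]),np.degrees(np.arctan2(q[1],q[0])))
for (u,v) in [(242,65),(310,65),(252,315),(317,312)]: print('bar',plane(d,180+u/4.4,140+v/4.4,.16).round(4))
dw=plane(d,180+268/4.4,40+147/4.4,.046); q=dw-c; print('dw',np.degrees(np.arctan2(q[1],q[0])))
```

```text
[0.5719 0.0991 0.066 ] [0.5716 0.0998 0.066 ]
LU [0.6917 0.18   0.066 ] 0.1445 33.9
RU [0.7016 0.0379 0.066 ] 0.1436 -25.34
R [ 0.5827 -0.0464  0.066 ] 0.1463 -85.7
RD [0.4521 0.0181 0.066 ] 0.1447 -145.82
LD [0.4417 0.1616 0.066 ] 0.1441 154.44
notch [0.7399 0.1112 0.026 ] 0.1685 4.01
notch [ 0.6645 -0.0393  0.026 ] 0.1669 -56.23
corner [ 0.7251 -0.1443  0.01  ]
corner [ 0.4885 -0.1774  0.01  ]
knob [ 0.6028 -0.1234  0.102 ] 0.22494095626948674 97.9282988057812
bar [0.6063 0.1085 0.16  ]
bar [0.6068 0.092  0.16  ]
bar [0.5422 0.1053 0.16  ]
bar [0.5435 0.0888 0.16  ]
dw 4.318060051903184
```

Run:
```python
from h import *
p,r=plan([0.572,0.0995,0.18],down(-85.9),5,6)
plan([0.572,0.0995,0.127],down(-85.9),2,6,p,r)
```

```text
step mm 30.3 deg 0.5
{"angular":[0.001, 0.002, -0.008],"offset":[-0.25, -0.29, 3.01],"jaw":6},
{"angular":[0.001, 0.002, -0.008],"offset":[-0.25, -0.29, 3.0],"jaw":6},
{"angular":[0.001, 0.002, -0.008],"offset":[-0.26, -0.28, 3.01],"jaw":6},
{"angular":[0.001, 0.002, -0.008],"offset":[-0.26, -0.29, 3.0],"jaw":6},
{"angular":[0.001, 0.002, -0.008],"offset":[-0.27, -0.28, 3.01],"jaw":6}
end [0.572  0.0995 0.18  ] [ 0.999  0.036 -0.    -0.   ]
step mm 26.5 deg 0.0
{"angular":[-0.0, 0.0, -0.0],"offset":[0.0, -0.0, 2.65],"jaw":6},
{"angular":[-0.0, 0.0, -0.0],"offset":[0.01, -0.0, 2.65],"jaw":6}
end [0.5721 0.0995 0.127 ] [ 0.999  0.036 -0.    -0.   ]
```

Emit:
apply_moves(
  steps=[
    {"angular":[0.001,0.002,-0.01],"offset":[-0.3,-0.3,3.0],"jaw":6},
    {"angular":[0.001,0.002,-0.01],"offset":[-0.3,-0.3,3.0],"jaw":6},
    {"angular":[0.001,0.002,-0.01],"offset":[-0.3,-0.3,3.0],"jaw":6},
    {"angular":[0.001,0.002,-0.01],"offset":[-0.3,-0.3,3.0],"jaw":6},
    {"angular":[0.001,0.002,-0.005],"offset":[-0.2,-0.2,3.0],"jaw":6},
    {"angular":[0,0,0],"offset":[0,0,0],"jaw":6},
  ],
)

```text
t: 3.32
tcp_pos: [0.5634, 0.1039, 0.1757]
ee_rot: [0.999, 0.045, -0.002, -0.002]
contact_force: [-0.3, -0.3, -0.3]
grip_width: 0.705
```

Run:
```python
from h import *
st()
plan([0.572,0.0995,0.127],down(-85.9),2,6)
```

```text
{'t': 3.325, 'qpos': [0.0598, 0.3784, 1.6318, 0.0034, 1.1363, 1.539], 'tcp_pos': [0.5634, 0.1039, 0.1757], 'ee_rot': [0.999, 0.0451, -0.0025, -0.0015], 'contact_force': [-0.2687, -0.2652, -0.3466], 'moment': [-0.0064, 0.0552, 0.0274], 'grip_width': 0.7055}
step mm 24.8 deg 0.6
{"angular":[-0.002, 0.002, 0.009],"offset":[0.42, 0.27, 2.43],"jaw":6},
{"angular":[-0.002, 0.002, 0.009],"offset":[0.42, 0.25, 2.44],"jaw":6}
end [0.572  0.0995 0.127 ] [ 0.999  0.036 -0.     0.   ]
```

Emit:
apply_moves(
  steps=[
    {"angular":[-0.002,0.002,0.01],"offset":[0.4,0.2,2.4],"jaw":5},
    {"angular":[-0.002,0.002,0.008],"offset":[0.4,0.2,2.4],"jaw":5},
    {"angular":[0,0,0],"offset":[0,0,0],"jaw":5},
  ],
)

```text
t: 3.7
tcp_pos: [0.5731, 0.1022, 0.1309]
ee_rot: [0.999, 0.038, 0.002, 0.0]
contact_force: [-0.4, 0.1, 0.5]
grip_width: 0.583
```

Run:
```python
from h import *
st()
plan([0.572,0.0995,0.127],down(-85.9),1,3)
```

```text
{'t': 3.7, 'qpos': [0.0582, 0.4384, 1.6631, -0.0006, 1.0361, 1.5539], 'tcp_pos': [0.5731, 0.1022, 0.1309], 'ee_rot': [0.9993, 0.0377, 0.002, 0.0002], 'contact_force': [-0.4454, 0.0704, 0.5239], 'moment': [-0.0195, -0.01, 0.0198], 'grip_width': 0.5831}
step mm 4.9 deg 0.3
{"angular":[0.001, -0.004, 0.004],"offset":[-0.13, 0.26, 0.39],"jaw":3}
end [0.572  0.0995 0.127 ] [ 0.999  0.036 -0.    -0.   ]
```

Now I'll close on the bar gently.

Emit:
apply_moves(
  steps=[
    {"angular":[0,-0.004,0.004],"offset":[-0.1,0.2,0.2],"jaw":3},
    {"angular":[0,0,0],"offset":[0,0,0],"jaw":1.5},
    {"angular":[0,0,0],"offset":[0,0,0],"jaw":1.2},
    {"angular":[0,0,0],"offset":[0,0,0],"jaw":1.2},
  ],
  force=30,
)

```text
t: 4.2
tcp_pos: [0.5732, 0.1008, 0.1315]
ee_rot: [0.999, 0.036, 0.002, -0.0]
contact_force: [0.6, 0.9, -6.5]
grip_width: 0.202
```

Run:
```python
from h import *
s=st()
print(R.from_quat(s['ee_rot']).as_matrix()[:,1])
```

```text
{'t': 4.2, 'qpos': [0.0554, 0.4379, 1.6622, 0.0, 1.0384, 1.5538], 'tcp_pos': [0.5732, 0.1008, 0.1315], 'ee_rot': [0.9993, 0.0362, 0.0015, -0.0], 'contact_force': [0.5631, 0.8851, -6.5016], 'moment': [-0.1497, -0.221, -0.028], 'grip_width': 0.2017}
[ 7.23258998e-02 -9.97381051e-01  5.15755727e-05]
```

Emit:
apply_moves(
  steps=[
    {"angular":[0,0,-0.16],"offset":[0,0,0],"jaw":1.2},
    {"angular":[0,0,-0.16],"offset":[0,0,0],"jaw":1.2},
    {"angular":[0,0,-0.16],"offset":[0,0,0],"jaw":1.2},
    {"angular":[0,0,-0.16],"offset":[0,0,0],"jaw":1.2},
    {"angular":[0,0,-0.16],"offset":[0,0,0],"jaw":1.2},
    {"angular":[0,0,-0.16],"offset":[0,0,0],"jaw":1.2},
    {"angular":[0,0,-0.16],"offset":[0,0,0],"jaw":1.2},
    {"angular":[0,0,-0.16],"offset":[0,0,0],"jaw":1.2},
    {"angular":[0,0,-0.16],"offset":[0,0,0],"jaw":1.2},
    {"angular":[0,0,0],"offset":[0,0,0],"jaw":1.2},
  ],
)

```text
t: 5.45
tcp_pos: [0.5728, 0.101, 0.1315]
ee_rot: [0.713, 0.701, 0.001, -0.0]
contact_force: [1.1, -0.1, -6.3]
grip_width: 0.206
```

Run:
```python
from h import *
s=st()
y=R.from_quat(s['ee_rot']).as_matrix()[:,1]; print(y,np.degrees(np.arctan2(y[1],y[0])))
plan([0.572,0.0995,0.1315],down(7.95),1,1.2)
```

```text
{'t': 5.45, 'qpos': [0.0546, 0.438, 1.6621, 0.0021, 1.0399, 0.0695], 'tcp_pos': [0.5728, 0.101, 0.1315], 'ee_rot': [0.7127, 0.7015, 0.0012, -0.0001], 'contact_force': [1.143, -0.0712, -6.2536], 'moment': [-0.07, -0.1193, 0.1701], 'grip_width': 0.206}
[ 0.99987224 -0.01590745  0.00156518] -0.9114692362470999
step mm 1.7 deg 8.9
{"angular":[0.002, -0.002, -0.155],"offset":[-0.15, -0.07, -0.0],"jaw":1.2}
end [0.572  0.0995 0.1315] [ 0.656  0.755 -0.    -0.   ]
```

Emit:
apply_moves(
  steps=[
    {"angular":[0,0,-0.08],"offset":[0,0,0],"jaw":1.2},
    {"angular":[0,0,-0.075],"offset":[0,0,0],"jaw":1.2},
    {"angular":[0,0,0],"offset":[0,0,0],"jaw":1.2},
  ],
)

```text
t: 5.82
tcp_pos: [0.5727, 0.1011, 0.1315]
ee_rot: [0.659, 0.752, 0.001, -0.0]
contact_force: [2.0, 0.6, -5.1]
grip_width: 0.207
```

Run:
```python
from h import *
s=st()
y=R.from_quat(s['ee_rot']).as_matrix()[:,1]; print(y,np.degrees(np.arctan2(y[1],y[0])))
shot('wrist','w2');shot('scene','s2')
d=cv2.imread('pics/w2.png'); cv2.imwrite('pics/w2z.png',cv2.resize(d,None,fx=1.56,fy=1.56,interpolation=cv2.INTER_CUBIC))
d=cv2.imread('pics/s2.png'); cv2.imwrite('pics/s2z.png',cv2.resize(d[150:285,200:410],None,fx=3.8,fy=3.8,interpolation=cv2.INTER_CUBIC))
```

```text
{'t': 5.825, 'qpos': [0.0545, 0.438, 1.662, 0.0025, 1.0401, -0.078], 'tcp_pos': [0.5727, 0.1011, 0.1315], 'ee_rot': [0.6592, 0.752, 0.0013, -0.0002], 'contact_force': [1.9725, 0.5702, -5.1222], 'moment': [0.0445, -0.1478, 0.2153], 'grip_width': 0.207}
[0.99139476 0.1308953  0.00168795] 7.521341895521739
```

View pics/w2z.png

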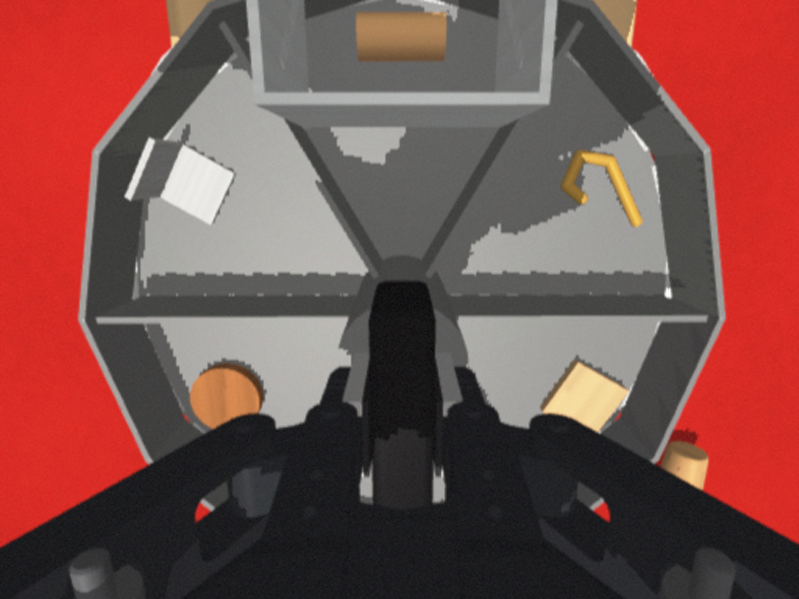

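View pics/s2z.png

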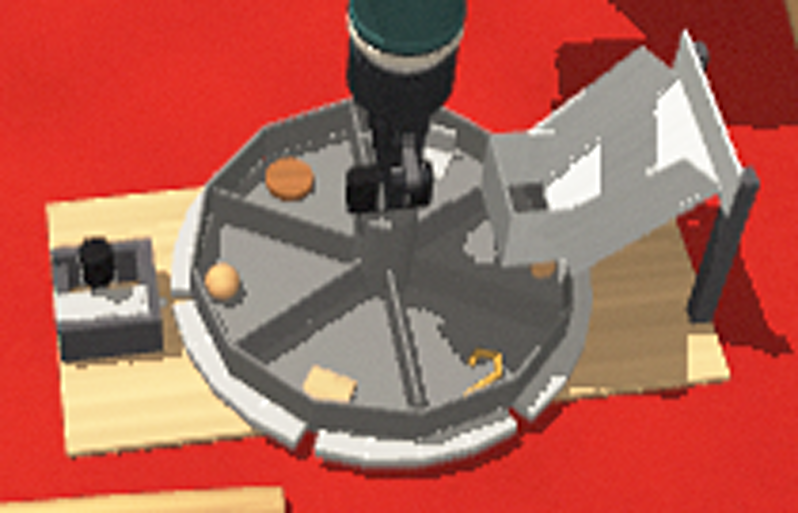

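Run:
```python
from h import *
d=load('w2')
a=plane(d,97/1.5625,320/1.5625,.066);b=plane(d,708/1.5625,318.5/1.5625,.066);q=b-a;print(a,b,np.linalg.norm(q),np.degrees(np.arctan2(q[1],q[0])),((a+b)/2))
h1=plane(d,262/1.5625,100/1.5625,.14);h2=plane(d,550/1.5625,99/1.5625,.14);q=h2-h1;print(np.linalg.norm(q),np.degrees(np.arctan2(q[1],q[0])),(h1+h2)/2)
d=load('s2')
n=plane(d,200+308/3.8,150+438/3.8,.026);n2=plane(d,200+518/3.8,150+415/3.8,.026);c=np.array([.572,.0995])
for m in(n,n2): q=m[:2]-c; print(np.linalg.norm(q),np.degrees(np.arctan2(q[1],q[0])))
```

```text
[0.42918705 0.08079167 0.066     ] [0.71680742 0.1194761  0.066     ] 0.29021019836609413 7.6602127891704095 [0.57299724 0.10013389 0.066     ]
0.07794772454697851 7.740577093895245 [0.56237363 0.18580512 0.14      ]
0.16286265971615002 -20.78897396101049
0.16698138726807968 37.54890265496662
```

Run:
```python
from h import *
d=load('w1'); s=load('scene0')
def tri(a,b):
    (o1,r1),(o2,r2)=a,b
    A=np.column_stack([r1,-r2]); t=np.linalg.lstsq(A,o2-o1,rcond=None)[0]; x=o1+t[0]*r1;y=o2+t[1]*r2; print(((x+y)/2).round(4),'gap',np.linalg.norm(x-y).round(4))
def W(u,v): return ray(d,320+u/3.3,50+v/3.3)
def S(u,v): return ray(s,200+u/3.8,150+v/3.8)
tri(W(365,232),S(60,325)); tri(W(135,245),S(160,318)); tri(W(172,432),S(150,240)); tri(W(357,398),S(52,246)); tri(W(333,349),S(97,243))
img=cv2.imread('pics/scene0.png'); cv2.imwrite('pics/z4.png',cv2.resize(img[205:250,208:252],None,fx=12,fy=12,interpolation=cv2.INTER_CUBIC))
img=cv2.imread('pics/side0.png'); cv2.imwrite('pics/z5.png',cv2.resize(img[185:230,265:310],None,fx=12,fy=12,interpolation=cv2.INTER_CUBIC))
```

```text
[ 0.6467 -0.1479  0.0639] gap 0.0032
[ 0.6347 -0.0664  0.0484] gap 0.0112
[ 0.5588 -0.083   0.0547] gap 0.0054
[ 0.5773 -0.1567  0.0686] gap 0.0006
[ 0.6043 -0.118   0.1106] gap 0.001
```

View pics/z4.png

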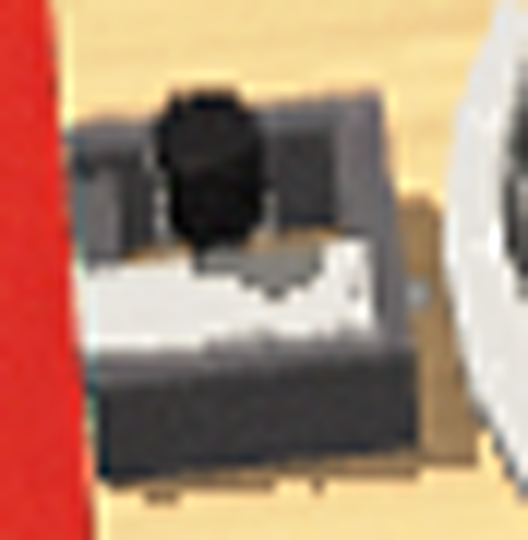

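View pics/z5.png

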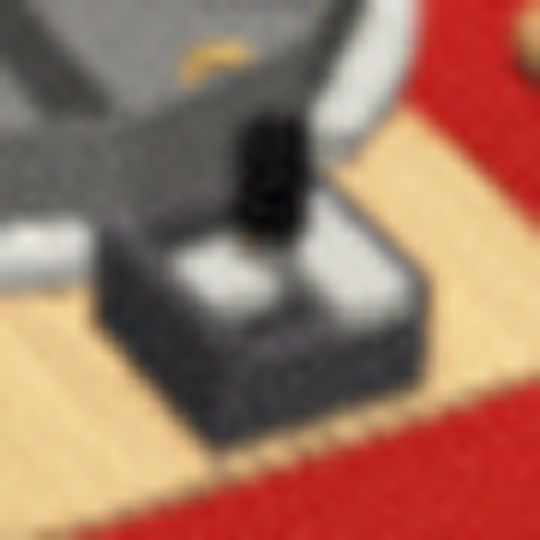

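Run:
```python
from h import *
p,r=pose()
p,r=plan([p[0],p[1],0.195],r,2,5)
p,r=plan([0.603,-0.1235,0.19],down(7.95),5,5,p,r)
```

```text
step mm 31.8 deg 0.0
{"angular":[0.0, 0.0, 0.0],"offset":[0.01, 0.01, -3.18],"jaw":5},
{"angular":[0.0, 0.0, 0.0],"offset":[0.0, 0.0, -3.17],"jaw":5}
end [0.5728 0.101  0.195 ] [ 0.659  0.752  0.001 -0.   ]
step mm 45.3 deg 0.1
{"angular":[0.0, -0.0, -0.001],"offset":[-4.53, 0.01, 0.09],"jaw":5},
{"angular":[0.0, -0.0, -0.001],"offset":[-4.53, 0.01, 0.09],"jaw":5},
{"angular":[0.0, -0.0, -0.001],"offset":[-4.53, -0.0, 0.09],"jaw":5},
{"angular":[0.0, -0.0, -0.001],"offset":[-4.53, -0.0, 0.09],"jaw":5},
{"angular":[0.0, -0.0, -0.001],"offset":[-4.53, -0.01, 0.09],"jaw":5}
end [ 0.603  -0.1235  0.19  ] [ 0.657  0.754  0.001 -0.   ]
```

Emit:
apply_moves(
  steps=[
    {"angular":[0,0,0],"offset":[0,0,0],"jaw":5},
    {"angular":[0,0,0],"offset":[0,0,0],"jaw":5},
    {"angular":[0,0,0],"offset":[0,0,-3.5],"jaw":5},
    {"angular":[0,0,0],"offset":[0,0,-3.5],"jaw":5},
    {"angular":[0,0,0],"offset":[-4.5,0,0],"jaw":5},
    {"angular":[0,0,0],"offset":[-4.5,0,0],"jaw":5},
    {"angular":[0,0,0],"offset":[-4.5,0,0],"jaw":5},
    {"angular":[0,0,0],"offset":[-4.5,0,0],"jaw":5},
    {"angular":[0,0,0],"offset":[-3.5,0,0],"jaw":5},
    {"angular":[0,0,0],"offset":[0,0,0],"jaw":5},
  ],
)

```text
t: 7.18
tcp_pos: [0.6039, -0.1187, 0.2096]
ee_rot: [0.662, 0.75, 0.004, 0.004]
contact_force: [0.0, 0.5, -0.8]
grip_width: 0.589
```

Run:
```python
from h import *
s=st()
y=R.from_quat(s['ee_rot']).as_matrix()[:,1]; print(y,np.degrees(np.arctan2(y[1],y[0])))
shot('wrist','w3')
d=cv2.imread('pics/w3.png'); cv2.imwrite('pics/w3z.png',cv2.resize(d,None,fx=1.56,fy=1.56,interpolation=cv2.INTER_CUBIC))
plan([0.603,-0.1235,0.074],down(7.95),4,5)
```

```text
{'t': 7.175, 'qpos': [-0.3086, 0.3939, 1.5119, 0.0042, 1.2245, -0.4351], 'tcp_pos': [0.6039, -0.1187, 0.2096], 'ee_rot': [0.6615, 0.7499, 0.0041, 0.0044], 'contact_force': [0.0257, 0.542, -0.804], 'moment': [-0.0036, 0.0436, -0.0536], 'grip_width': 0.5889}
[0.9921197  0.1247196  0.01198049] 7.165080228230392
step mm 33.9 deg 0.2
{"angular":[0.003, 0.0, -0.003],"offset":[-0.15, -0.07, 3.39],"jaw":5},
{"angular":[0.003, 0.0, -0.003],"offset":[-0.15, -0.06, 3.39],"jaw":5},
{"angular":[0.003, 0.0, -0.003],"offset":[-0.16, -0.06, 3.39],"jaw":5},
{"angular":[0.003, 0.0, -0.003],"offset":[-0.15, -0.04, 3.39],"jaw":5}
end [ 0.603  -0.1235  0.074 ] [ 0.657  0.754 -0.    -0.   ]
```

View pics/w3z.png

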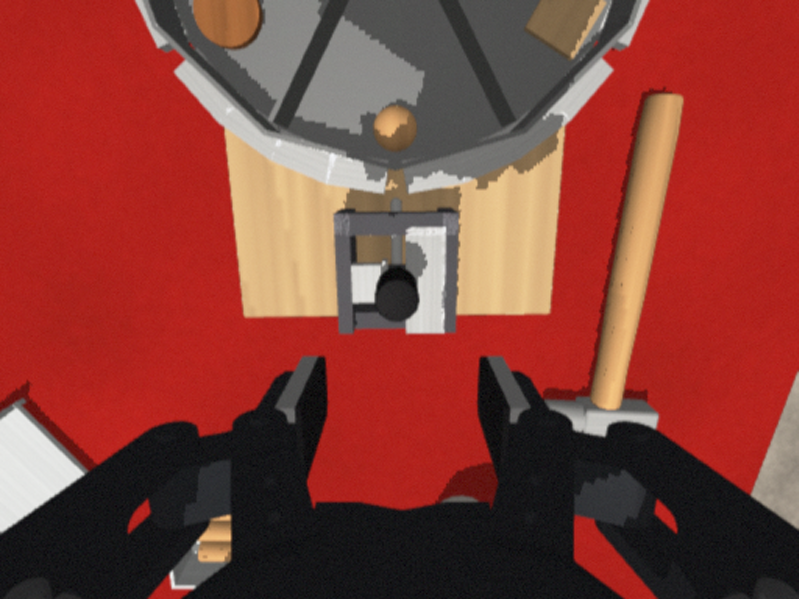

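Run:
```python
from h import *
d=load('w3'); print(plane(d,397/1.5625,298/1.5625,.102))
print(plane(d,397/1.5625,188/1.5625,.026), plane(d,396/1.5625,207/1.5625,.020))
```

```text
[ 0.60226255 -0.1211743   0.102     ]
[ 0.59526959 -0.06393231  0.026     ] [ 0.59619537 -0.0772482   0.02      ]
```

Emit:
apply_moves(
  steps=[
    {"angular":[0.003,0,-0.003],"offset":[-0.2,-0.1,3.4],"jaw":5},
    {"angular":[0.003,0,-0.003],"offset":[-0.2,0,3.4],"jaw":5},
    {"angular":[0.003,0,-0.003],"offset":[-0.1,0,3.3],"jaw":5},
    {"angular":[0.003,0,-0.003],"offset":[-0.1,0,2.5],"jaw":5},
    {"angular":[0,0,0],"offset":[0,0,0],"jaw":5},
  ],
)

```text
t: 7.85
tcp_pos: [0.605, -0.117, 0.0828]
ee_rot: [0.656, 0.755, 0.001, 0.0]
contact_force: [0.3, -0.6, 0.4]
grip_width: 0.582
```

Run:
```python
from h import *
s=st()
plan([0.603,-0.1235,0.074],down(7.95),1,5)
```

```text
{'t': 7.85, 'qpos': [-0.3042, 0.5403, 1.6223, 0.0023, 0.9771, -0.4461], 'tcp_pos': [0.605, -0.117, 0.0828], 'ee_rot': [0.6557, 0.755, 0.0012, 0.0005], 'contact_force': [0.256, -0.5677, 0.3706], 'moment': [-0.0481, -0.0196, 0.0006], 'grip_width': 0.5824}
step mm 11.2 deg 0.2
{"angular":[0.003, -0.001, 0.002],"offset":[-0.61, -0.3, 0.88],"jaw":5}
end [ 0.6029 -0.1235  0.074 ] [ 0.656  0.754 -0.    -0.   ]
```

Emit:
apply_moves(
  steps=[
    {"angular":[0.002,0,0],"offset":[-0.6,-0.2,0.6],"jaw":4.5},
    {"angular":[0,0,0],"offset":[0,0,0.3],"jaw":2.5},
    {"angular":[0,0,0],"offset":[0,0,0],"jaw":1.8},
    {"angular":[0,0,0],"offset":[0,0,0],"jaw":1.8},
  ],
  force=70,
)

```text
t: 8.35
tcp_pos: [0.6028, -0.123, 0.0762]
ee_rot: [0.655, 0.755, -0.0, -0.0]
contact_force: [1.7, -1.3, -7.6]
grip_width: 0.28
```

Run:
```python
from h import *
s=st(); print(s['grip_width']*85)
```

```text
{'t': 8.35, 'qpos': [-0.3134, 0.5488, 1.6274, -0.0003, 0.9657, -0.455], 'tcp_pos': [0.6028, -0.123, 0.0762], 'ee_rot': [0.6552, 0.7554, -0.0002, -0.0001], 'contact_force': [1.6786, -1.2525, -7.559], 'moment': [0.0315, -0.4248, 0.0774], 'grip_width': 0.2801}
23.806121643605124
```

Emit:
apply_moves(
  steps=[
    {"angular":[0,0,0],"offset":[0.8,0,0],"jaw":1.8},
    {"angular":[0,0,0],"offset":[0.8,0,0],"jaw":1.8},
    {"angular":[0,0,0],"offset":[0.6,0,0],"jaw":1.8},
  ],
)

```text
t: 8.72
tcp_pos: [0.6007, -0.1058, 0.0762]
ee_rot: [0.655, 0.756, -0.002, 0.004]
contact_force: [-1.7, -9.0, -6.0]
grip_width: 0.281
```

Run:
```python
from h import *
s=st(); a=np.radians(7.95); q=s['tcp_pos']-np.array([.6028,-.123,.0762]); print('x',q[0]*np.cos(a)+q[1]*np.sin(a),'y',-q[0]*np.sin(a)+q[1]*np.cos(a))
shot('wrist','w4')
d=cv2.imread('pics/w4.png'); cv2.imwrite('pics/w4z.png',cv2.resize(d,None,fx=1.56,fy=1.56,interpolation=cv2.INTER_CUBIC))
```

```text
{'t': 8.725, 'qpos': [-0.2831, 0.5411, 1.6433, -0.0091, 0.9527, -0.4202], 'tcp_pos': [0.6007, -0.1058, 0.0762], 'ee_rot': [0.655, 0.7556, -0.0024, 0.0036], 'contact_force': [-1.6552, -8.9738, -5.9802], 'moment': [-1.3992, 0.0379, -0.0244], 'grip_width': 0.2812}
x 0.00027529768829440224 y 0.017279093377920197
```

View pics/w4z.png

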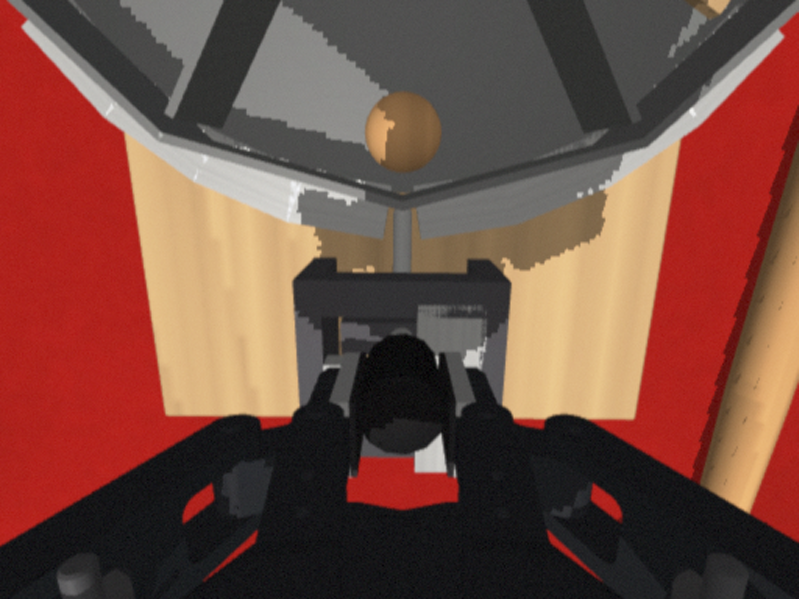

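Emit:
apply_moves(
  steps=[
    {"angular":[0,0,0],"offset":[0.4,0,0],"jaw":1.8},
    {"angular":[0,0,0],"offset":[0.4,0,0],"jaw":1.8},
    {"angular":[0,0,0],"offset":[0.2,0,0],"jaw":1.8},
  ],
)

```text
t: 9.15
tcp_pos: [0.6001, -0.1013, 0.0762]
ee_rot: [0.654, 0.756, -0.006, 0.008]
contact_force: [-0.9, -9.0, -6.0]
grip_width: 0.283
```

Run:
```python
from h import *
s=st(); a=np.radians(7.95); q=s['tcp_pos']-np.array([.6028,-.123,.0762]); print('x',q[0]*np.cos(a)+q[1]*np.sin(a),'y',-q[0]*np.sin(a)+q[1]*np.cos(a))
```

```text
{'t': 9.15, 'qpos': [-0.2706, 0.5382, 1.6496, -0.0203, 0.945, -0.4027], 'tcp_pos': [0.6001, -0.1013, 0.0762], 'ee_rot': [0.6544, 0.7561, -0.0055, 0.0075], 'contact_force': [-0.9489, -9.0418, -5.9611], 'moment': [-1.2734, 0.1081, 0.0147], 'grip_width': 0.2834}
x 0.0002885208763289222 y 0.021832900979304293
```

Emit:
apply_moves(
  steps=[
    {"angular":[0,0,0],"offset":[0.2,-0.4,0],"jaw":1.8},
    {"angular":[0,0,0],"offset":[0.15,-0.5,0],"jaw":1.8},
    {"angular":[0,0,0],"offset":[0.1,-0.5,0],"jaw":1.8},
  ],
)

```text
t: 9.52
tcp_pos: [0.5892, -0.1046, 0.0762]
ee_rot: [0.654, 0.756, -0.007, 0.013]
contact_force: [1.1, -8.9, -8.1]
grip_width: 0.278
```

Run:
```python
from h import *
s=st(); a=np.radians(7.95); q=s['tcp_pos']-np.array([.6028,-.123,.0762]); print('x',q[0]*np.cos(a)+q[1]*np.sin(a),'y',-q[0]*np.sin(a)+q[1]*np.cos(a))
```

```text
{'t': 9.525, 'qpos': [-0.2766, 0.5234, 1.6808, -0.029, 0.9192, -0.4034], 'tcp_pos': [0.5892, -0.1046, 0.0762], 'ee_rot': [0.6543, 0.7561, -0.0066, 0.0132], 'contact_force': [1.1335, -8.8577, -8.0766], 'moment': [-0.9347, -0.1402, -0.1199], 'grip_width': 0.2784}
x -0.010921015358188837 y 0.020121256178269334
```

Emit:
apply_moves(
  steps=[
    {"angular":[0,0,0],"offset":[0.2,-0.4,0],"jaw":1.8},
    {"angular":[0,0,0],"offset":[0.1,-0.3,0],"jaw":1.8},
    {"angular":[0,0,0],"offset":[0,-0.3,0],"jaw":1.8},
  ],
)

```text
t: 9.9
tcp_pos: [0.584, -0.1083, 0.0763]
ee_rot: [0.654, 0.756, -0.006, 0.02]
contact_force: [9.8, -6.9, -17.6]
grip_width: 0.279
```

Run:
```python
from h import *
s=st(); a=np.radians(7.95); q=s['tcp_pos']-np.array([.6028,-.123,.0762]); print('x',q[0]*np.cos(a)+q[1]*np.sin(a),'y',-q[0]*np.sin(a)+q[1]*np.cos(a))
shot('wrist','w5')
d=cv2.imread('pics/w5.png'); cv2.imwrite('pics/w5z.png',cv2.resize(d,None,fx=1.56,fy=1.56,interpolation=cv2.INTER_CUBIC))
```

```text
{'t': 9.9, 'qpos': [-0.2822, 0.5136, 1.7012, -0.0356, 0.8965, -0.4038], 'tcp_pos': [0.584, -0.1083, 0.0763], 'ee_rot': [0.6545, 0.7558, -0.0062, 0.0197], 'contact_force': [9.8162, -6.8835, -17.6419], 'moment': [-0.5546, -1.273, -0.0568], 'grip_width': 0.2794}
x -0.01662915851775045 y 0.017128353790401576
```

View pics/w5z.png

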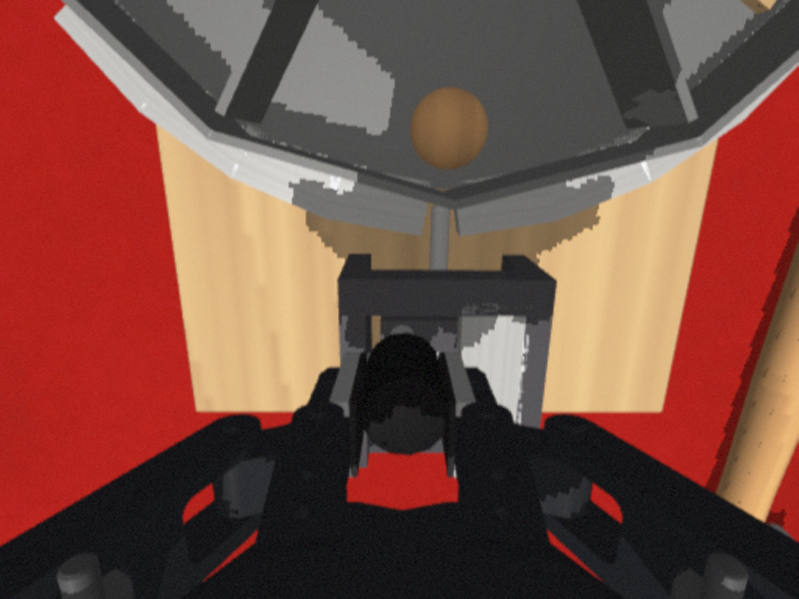

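Emit:
apply_moves(
  steps=[
    {"angular":[0,0,0],"offset":[-0.05,0,0],"jaw":2.4},
    {"angular":[0,0,0],"offset":[0,0,0],"jaw":4.5},
    {"angular":[0,0,0],"offset":[0,0,0],"jaw":5},
    {"angular":[0,0,0],"offset":[0,0,-3],"jaw":5},
    {"angular":[0,0,0],"offset":[0,0,-5],"jaw":5},
    {"angular":[0,0,0],"offset":[0,0,-5],"jaw":5},
    {"angular":[0,0,0],"offset":[0,0,-1],"jaw":5},
  ],
)

```text
t: 10.82
tcp_pos: [0.5825, -0.1026, 0.2218]
ee_rot: [0.655, 0.756, -0.005, 0.021]
contact_force: [-1.1, 0.2, -0.0]
grip_width: 0.585
```

Run:
```python
from h import *
s=st()
shot('wrist','w6'); shot('scene','s6'); shot('side','e6')
d=cv2.imread('pics/w6.png'); cv2.imwrite('pics/w6z.png',cv2.resize(d,None,fx=1.56,fy=1.56,interpolation=cv2.INTER_CUBIC))
d=load('w6'); print(plane(d,257,190,.102))
```

```text
{'t': 10.825, 'qpos': [-0.2746, 0.3389, 1.5672, -0.0281, 1.2013, -0.4079], 'tcp_pos': [0.5825, -0.1026, 0.2218], 'ee_rot': [0.6546, 0.7557, -0.0046, 0.0211], 'contact_force': [-1.0643, 0.1543, -0.0097], 'moment': [0.0348, 0.0502, 0.0791], 'grip_width': 0.5853}
[ 0.58562227 -0.11173881  0.102     ]
```

View pics/w6z.png

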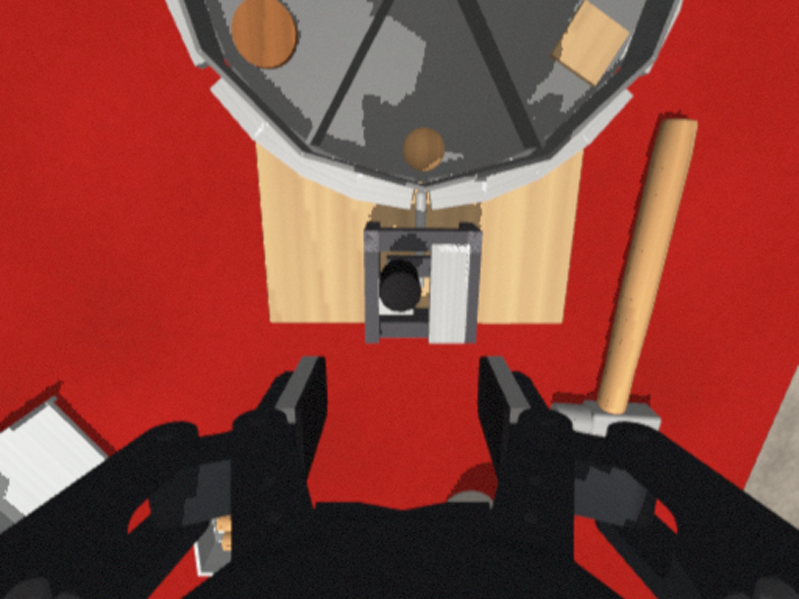

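Run:
```python
from h import *
s=load('scene0')
print('glue',plane(s,147,262,0),plane(s,139,231,.15)); print('small',plane(s,97,190,.02),plane(s,83,173,.06)); print('hammer head',plane(s,187,287,.02), 'large',plane(s,163,155,.02))
plan([0.50,-0.40,0.30],down(5),9,6)
```

```text
glue [ 0.69833085 -0.35062993  0.        ] [ 0.69028268 -0.34538091  0.15      ]
small [ 0.44227916 -0.54873121  0.02      ] [ 0.40383621 -0.59182913  0.06      ]
hammer head [ 0.78973329 -0.22138734  0.02      ] large [ 0.28731995 -0.35446222  0.02      ]
step mm 35.5 deg 0.4
{"angular":[0.002, 0.004, 0.006],"offset":[-3.18, -1.34, -0.82],"jaw":6},
{"angular":[0.002, 0.004, 0.006],"offset":[-3.18, -1.32, -0.84],"jaw":6},
{"angular":[0.002, 0.004, 0.006],"offset":[-3.19, -1.3, -0.84],"jaw":6},
{"angular":[0.002, 0.004, 0.006],"offset":[-3.19, -1.29, -0.86],"jaw":6},
{"angular":[0.002, 0.004, 0.006],"offset":[-3.2, -1.27, -0.86],"jaw":6},
{"angular":[0.002, 0.004, 0.006],"offset":[-3.2, -1.25, -0.88],"jaw":6},
{"angular":[0.002, 0.004, 0.006],"offset":[-3.21, -1.23, -0.88],"jaw":6},
{"angular":[0.002, 0.004, 0.006],"offset":[-3.2, -1.22, -0.9],"jaw":6},
{"angular":[0.002, 0.004, 0.006],"offset":[-3.22, -1.2, -0.9],"jaw":6}
end [ 0.5 -0.4  0.3] [ 0.675  0.738 -0.001 -0.001]
```

Emit:
apply_moves(
  steps=[
    {"angular":[0.002,0.004,0.006],"offset":[-3.2,-1.3,-0.8],"jaw":6},
    {"angular":[0.002,0.004,0.006],"offset":[-3.2,-1.3,-0.8],"jaw":6},
    {"angular":[0.002,0.004,0.006],"offset":[-3.2,-1.3,-0.8],"jaw":6},
    {"angular":[0.002,0.004,0.006],"offset":[-3.2,-1.3,-0.8],"jaw":6},
    {"angular":[0.002,0.004,0.006],"offset":[-3.2,-1.3,-0.8],"jaw":6},
    {"angular":[0.002,0.004,0.006],"offset":[-3.2,-1.3,-0.8],"jaw":6},
    {"angular":[0.002,0.004,0.006],"offset":[-3.2,-1.2,-0.8],"jaw":6},
    {"angular":[0.002,0.004,0.006],"offset":[-3.2,-1.2,-0.8],"jaw":6},
    {"angular":[0,0,0],"offset":[-1.5,0,0],"jaw":6},
    {"angular":[0,0,0],"offset":[0,0,0],"jaw":6},
  ],
)

```text
t: 12.22
tcp_pos: [0.4998, -0.3839, 0.262]
ee_rot: [0.673, 0.74, -0.003, -0.019]
contact_force: [-1.1, 0.1, 0.2]
grip_width: 0.702
```

Run:
```python
from h import *
s=st()
shot('wrist','w7')
d=cv2.imread('pics/w7.png'); cv2.imwrite('pics/w7z.png',cv2.resize(d,None,fx=1.56,fy=1.56,interpolation=cv2.INTER_CUBIC))
d=cv2.imread('pics/s6.png'); cv2.imwrite('pics/s6z.png',cv2.resize(d[150:240,300:410],None,fx=6.5,fy=6.5,interpolation=cv2.INTER_CUBIC))
```

```text
{'t': 12.225, 'qpos': [-0.7601, 0.3997, 1.3684, -0.0076, 1.4117, -0.8536], 'tcp_pos': [0.4998, -0.3839, 0.262], 'ee_rot': [0.6727, 0.7397, -0.0033, -0.0192], 'contact_force': [-1.1167, 0.0545, 0.1942], 'moment': [-0.0201, -0.0023, -0.0357], 'grip_width': 0.7022}
```

View pics/w7z.png

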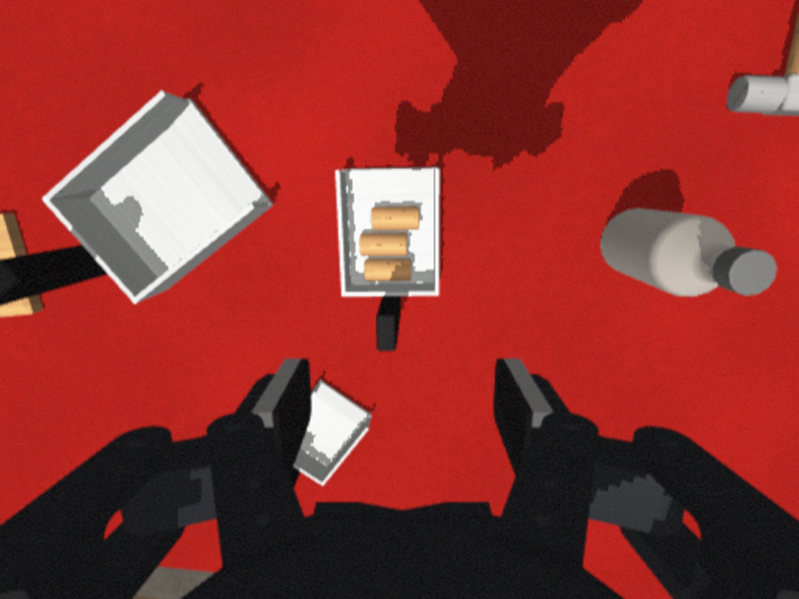

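View pics/s6z.png

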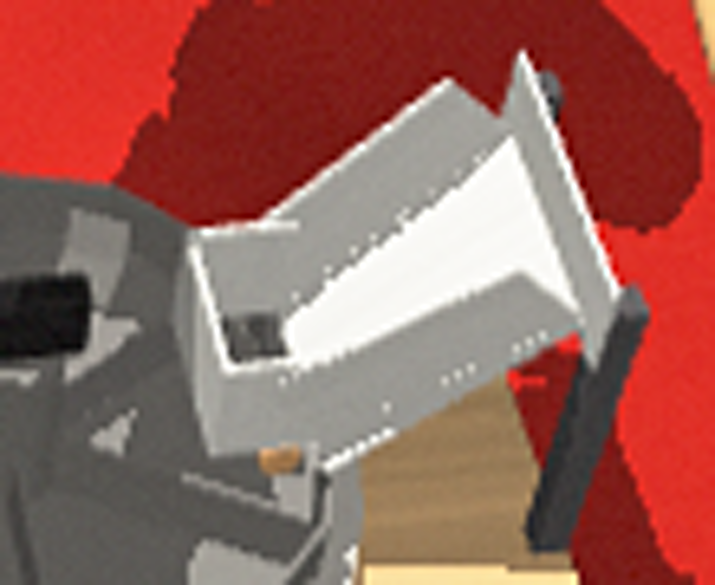

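Run:
```python
from h import *
d=load('w7'); k=1.5625
P=[plane(d,u/k,v/k,.038) for u,v in [(343,296),(439,296),(337,170),(439,168)]]
for p in P: print(p.round(4))
bm=(P[0]+P[1])/2; fm=(P[2]+P[3])/2; q=fm-bm
print('len',np.linalg.norm(q),'ang',np.degrees(np.arctan2(q[1],q[0])),'w',np.linalg.norm(P[0]-P[1]),np.linalg.norm(P[2]-P[3]))
w=P[1]-P[0]; print('ang y',np.degrees(np.arctan2(w[1],w[0]))); w=P[3]-P[2]; print('ang y',np.degrees(np.arctan2(w[1],w[0])))
print('center',(bm+fm)/2)
a=np.radians(95); c=(bm+fm)/2; print('handle pred',c[:2]-.064*q[:2]/np.linalg.norm(q[:2]))
img=cv2.imread('pics/w7.png'); cv2.imwrite('pics/w7h.png',cv2.resize(img[100:235,205:295],None,fx=4.4,fy=4.4,interpolation=cv2.INTER_CUBIC))
```

```text
[ 0.4465 -0.4164  0.038 ]
[ 0.5252 -0.4083  0.038 ]
[ 0.4354 -0.3167  0.038 ]
[ 0.5136 -0.3077  0.038 ]
len 0.10078907874419213 ang 96.45869476265084 w 0.07919580559277017 0.07876691923792607
ang y 5.909081699344177
ang y 6.506082938145868
center [ 0.4801744  -0.36228595  0.038     ]
handle pred [ 0.48737356 -0.42587976]
```

View pics/w7h.png

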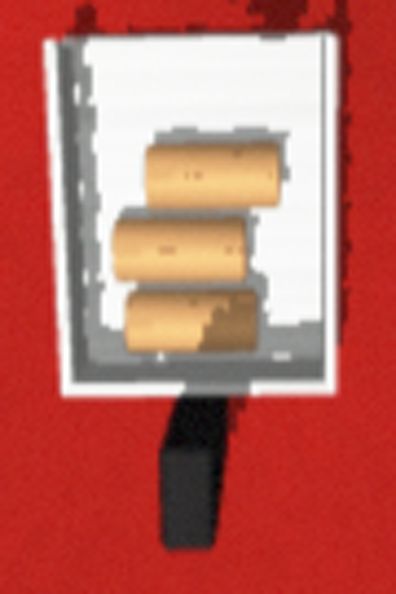

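Run:
```python
from h import *
from scipy.optimize import least_squares
d=load('w7'); print('handle top',plane(d,205+187/4.4,100+498/4.4,.095))
D=[([.3595,1.5115,1.2725],[.2243,.5558,.2305]),([.2834,1.3764,1.492],[.5865,.0862,.3302]),([.3784,1.6318,1.1363],[.5634,.1039,.1757]),([.438,1.6621,1.0399],[.5728,.101,.1315]),([.3939,1.5119,1.2245],[.6039,-.1187,.2096]),([.5403,1.6223,.9771],[.605,-.117,.0828]),([.5136,1.7012,.8965],[.584,-.1083,.0763]),([.3389,1.5672,1.2013],[.5825,-.1026,.2218]),([.3997,1.3684,1.4117],[.4998,-.3839,.262])]
def f(x):
    o=[]
    for (a,b,c),p in D:
        r=np.hypot(p[0],p[1]);s=a+b+c
        o+=[x[0]+x[1]*np.sin(a)+x[2]*np.sin(a+b)+.25*np.sin(s)-r, x[3]+x[1]*np.cos(a)+x[2]*np.cos(a+b)+.25*(np.cos(s)+1)-p[2]]
    return o
r=least_squares(f,[0,.4,.4,.1]); print(r.x,np.abs(r.fun).max())
def g(x):
    o=[]
    for (a,b,c),p in D:
        r=np.hypot(p[0],p[1]);s=a+b+c
        o+=[x[0]+x[1]*np.sin(a)+x[2]*np.sin(a+b)+x[4]*np.cos(a+b)+x[5]*np.sin(s)-r, x[3]+x[1]*np.cos(a)+x[2]*np.cos(a+b)-x[4]*np.sin(a+b)+x[5]*(np.cos(s)+1)-p[2]]
    return o
r=least_squares(g,[0,.4,.4,.1,0,.25]); print(r.x,np.abs(r.fun).max())
plan([0.487,-0.4255,0.16],down(6.3),3,6)
```

```text
handle top [ 0.48723843 -0.42549928  0.095     ]
[ 0.04697157  0.39876922  0.43258436 -0.01440165] 0.013430019222246403
[ 0.00537861  0.60482774  0.43320826 -0.10368361  0.10878099  0.35354353] 0.0005940016589468522
step mm 37.0 deg 0.8
{"angular":[-0.01, -0.008, -0.005],"offset":[-1.45, -0.45, 3.38],"jaw":6},
{"angular":[-0.01, -0.008, -0.005],"offset":[-1.42, -0.49, 3.39],"jaw":6},
{"angular":[-0.01, -0.008, -0.005],"offset":[-1.39, -0.53, 3.39],"jaw":6}
end [ 0.487  -0.4255  0.16  ] [ 0.667  0.745 -0.    -0.001]
```

```bash
cat > kin.py <<'E'
from h import *
from scipy.optimize import least_squares
a1,L2,L3,hz,of,Lt=[0.00537861,0.60482774,0.43320826,-0.10368361,0.10878099,0.35354353]
LO=np.array([-2.97,-1.01,.21,-.96,.2,-2.98]);HI=np.array([2.97,2.36,2.38,4.11,2.71,2.98])
def fk(q):
    E=R.from_euler
    r1=E('z',q[0]); r2=r1*E('y',q[1]); r3=r2*E('y',q[2]); r6=r3*E('z',q[3])*E('y',q[4])*E('z',q[5])
    p=r1.apply([a1,0,hz+Lt])+r2.apply([0,0,L2])+r3.apply([of,0,L3])+r6.apply([0,0,Lt])
    return p,r6*E('z',np.pi/2)
def ik(p,r,q0):
    def f(q):
        P,Q=fk(q); return np.r_[(P-p)*10,(Q.inv()*r).as_rotvec()]
    s=least_squares(f,q0,bounds=(LO+.02,HI-.02)); return s.x,np.abs(s.fun).max()
# frames
ST=R.from_euler('z',np.radians(7.95)); C0=np.array([.572,.0995,0])
def sta(p): return C0+ST.apply(p)
# scoop pose -> tool pose; scoop x = tool x direction, tool z = -scoop z, tool y = -scoop y ; 
TS=R.from_matrix(np.array([[1,0,0],[0,-1,0],[0,0,-1.]]))  # tool axes in scoop
HG=np.array([-.064,0,.072-.019])  # nominal TCP in scoop frame
def scoop_R(yaw,pitch):  # deg; pitch>0: lip down
    return R.from_euler('z',np.radians(yaw))*R.from_euler('y',np.radians(pitch))
def tool_for_lip(lip,yaw,pitch,hg=HG):
    r=scoop_R(yaw,pitch); o=np.array(lip)-r.apply([.05,0,.007]); return o+r.apply(hg), r*TS
E
python3 - <<'E'
from kin import *
s=arm.observe(); P,Q=fk(s['qpos']); print(P-s['tcp_pos'],(Q.inv()*R.from_quat(s['ee_rot'])).as_rotvec())
q0=s['qpos']
for yaw in (8,18,26):
  for pit in (-8,0,30,50,60,70):
    p,r=tool_for_lip(sta([-.01,.165,.19]),yaw,pit)
    q,e=ik(p,r,[.4,.5,1.2,0,1.6,1.8]); print(yaw,pit,p.round(3),q.round(2),round(e,4))
E
```

```text
[-0.04445315 -0.05260354  0.00015171] [-2.33320308e-16  1.05818132e-16 -4.55364912e-18]
8 -8 [0.421 0.245 0.22 ] [ 0.57  0.15  1.85 -0.07  1.02  2.03] 0.0
8 0 [0.426 0.246 0.236] [ 0.52  0.2   1.73 -0.    1.21  1.95] 0.0
8 30 [0.464 0.251 0.287] [0.41 0.49 1.27 0.14 1.88 1.85] 0.0
8 50 [0.502 0.256 0.307] [0.36 0.73 0.97 0.23 2.28 1.87] 0.0
8 60 [0.522 0.259 0.312] [0.35 0.85 0.83 0.3  2.47 1.91] 0.0
8 70 [0.543 0.262 0.313] [0.34 0.98 0.7  0.4  2.64 2.  ] 0.0
18 -8 [0.426 0.225 0.22 ] [ 0.5   0.13  1.87 -0.03  1.    1.78] 0.0
18 0 [0.431 0.226 0.236] [0.48 0.19 1.74 0.   1.21 1.74] 0.0
18 30 [0.467 0.238 0.287] [0.43 0.5  1.26 0.06 1.9  1.69] 0.0
18 50 [0.503 0.25  0.307] [0.41 0.74 0.95 0.1  2.31 1.7 ] 0.0
18 60 [0.523 0.256 0.312] [0.41 0.87 0.81 0.14 2.51 1.73] 0.0
18 70 [0.543 0.263 0.313] [0.4  0.99 0.67 0.19 2.69 1.78] 0.006
26 -8 [0.432 0.209 0.22 ] [0.45 0.13 1.87 0.   1.   1.57] 0.0
26 0 [0.437 0.212 0.236] [0.45 0.19 1.74 0.   1.21 1.57] 0.0
26 30 [0.471 0.228 0.287] [ 0.45  0.5   1.26 -0.    1.91  1.57] 0.0
26 50 [0.505 0.245 0.307] [ 0.45  0.74  0.95 -0.    2.32  1.57] 0.0
26 60 [0.524 0.254 0.312] [ 0.45  0.87  0.8  -0.    2.52  1.57] 0.0
26 70 [0.543 0.263 0.313] [ 0.45  0.99  0.67 -0.    2.69  1.57] 0.0213
```

```bash
python3 - <<'E'
import re
t=open('kin.py').read()
t=t.replace("""a1,L2,L3,hz,of,Lt=[0.00537861,0.60482774,0.43320826,-0.10368361,0.10878099,0.35354353]""","""PAR=np.array([0.0,0.5,0.43,-0.10,0.05,0.3,0.069])""")
t=t.replace("def fk(q):","def fk(q,par=None):\n    a1,L2,L3,hz,of,Lt,dy=PAR if par is None else par")
t=t.replace("r3.apply([of,0,L3])","r3.apply([of,dy,L3])")
open('kin.py','w').write(t)
E
python3 - <<'E'
from kin import *
D=[([ 1.0719, 0.3595, 1.5115, 0.0, 1.2725, -0.1151],[0.2243, 0.5558, 0.2305]),
([0.2495, 0.1583, 1.6113, -0.0035, 1.3785, 1.1656],[0.4648, 0.1882, 0.3017]),
([0.0325, 0.2834, 1.3764, -0.0047, 1.492, 1.5721],[0.5865, 0.0862, 0.3302]),
([0.0598, 0.3784, 1.6318, 0.0034, 1.1363, 1.539],[0.5634, 0.1039, 0.1757]),
([0.0554, 0.4379, 1.6622, 0.0, 1.0384, 1.5538],[0.5732, 0.1008, 0.1315]),
([-0.3086, 0.3939, 1.5119, 0.0042, 1.2245, -0.4351],[0.6039, -0.1187, 0.2096]),
([-0.3134, 0.5488, 1.6274, -0.0003, 0.9657, -0.455],[0.6028, -0.123, 0.0762]),
([-0.2706, 0.5382, 1.6496, -0.0203, 0.945, -0.4027],[0.6001, -0.1013, 0.0762]),
([-0.2822, 0.5136, 1.7012, -0.0356, 0.8965, -0.4038],[0.584, -0.1083, 0.0763]),
([-0.2746, 0.3389, 1.5672, -0.0281, 1.2013, -0.4079],[0.5825, -0.1026, 0.2218]),
([-0.7601, 0.3997, 1.3684, -0.0076, 1.4117, -0.8536],[0.4998, -0.3839, 0.262])]
r=least_squares(lambda x:np.concatenate([fk(q,x)[0]-p for q,p in D]),PAR); print(r.x.round(4),np.abs(r.fun).max(), np.linalg.svd(r.jac)[1].round(3))
t=open('kin.py').read().replace("PAR=np.array([0.0,0.5,0.43,-0.10,0.05,0.3,0.069])","PAR=np.array(%s)"%r.x.tolist()); open('kin.py','w').write(t)
E
python3 - <<'E'
from kin import *
for yaw in (8,18,26):
  for pit in (-8,0,30,50,60,70):
    p,r=tool_for_lip(sta([-.01,.165,.19]),yaw,pit)
    q,e=ik(p,r,[.4,.5,1.2,0,1.6,1.8]); print(yaw,pit,p.round(3),q.round(2),round(e,4))
E
```

```text
[ 1.000e-04  6.109e-01  4.335e-01 -1.061e-01  1.121e-01  3.723e-01
  6.890e-02] 7.031933381598798e-05 [5.727 4.671 3.317 0.426 0.425 0.162 0.061]
8 -8 [0.421 0.245 0.22 ] [ 0.41  0.14  1.86 -0.04  1.01  1.87] 0.0
8 0 [0.426 0.246 0.236] [ 0.38  0.2   1.73 -0.    1.21  1.81] 0.0
8 30 [0.464 0.251 0.287] [0.31 0.51 1.25 0.09 1.9  1.74] 0.0
8 50 [0.502 0.256 0.307] [0.28 0.76 0.94 0.14 2.31 1.76] 0.0
8 60 [0.522 0.259 0.312] [0.27 0.88 0.79 0.19 2.5  1.79] 0.0
8 70 [0.543 0.262 0.313] [0.26 1.01 0.65 0.27 2.69 1.85] 0.0
18 -8 [0.426 0.225 0.22 ] [ 0.35  0.13  1.88 -0.01  1.    1.6 ] 0.0
18 0 [0.431 0.226 0.236] [ 0.34  0.19  1.74 -0.    1.21  1.6 ] 0.0
18 30 [0.467 0.238 0.287] [0.33 0.51 1.24 0.01 1.91 1.59] 0.0
18 50 [0.503 0.25  0.307] [0.33 0.77 0.92 0.02 2.33 1.59] 0.0
18 60 [0.523 0.256 0.312] [0.33 0.9  0.76 0.02 2.53 1.6 ] 0.0
18 70 [0.543 0.263 0.313] [0.33 1.01 0.63 0.04 2.69 1.61] 0.0389
26 -8 [0.432 0.209 0.22 ] [0.29 0.13 1.88 0.03 1.   1.39] 0.0
26 0 [0.437 0.212 0.236] [ 0.31  0.19  1.74 -0.    1.21  1.43] 0.0
26 30 [0.471 0.228 0.287] [ 0.35  0.51  1.24 -0.05  1.91  1.47] 0.0
26 50 [0.505 0.245 0.307] [ 0.37  0.77  0.91 -0.09  2.33  1.46] 0.0
26 60 [0.524 0.254 0.312] [ 0.38  0.9   0.75 -0.12  2.53  1.44] 0.0
26 70 [0.543 0.263 0.313] [ 0.38  1.01  0.62 -0.17  2.69  1.39] 0.0382
```

Emit:
apply_moves(
  steps=[
    {"angular":[-0.01,-0.008,-0.005],"offset":[-1.6,-0.5,3.4],"jaw":5.5},
    {"angular":[-0.01,-0.008,-0.005],"offset":[-1.5,-0.5,3.4],"jaw":5.5},
    {"angular":[-0.01,-0.008,-0.005],"offset":[-1.4,-0.5,3.0],"jaw":5.5},
    {"angular":[0,0,0],"offset":[0,0,0],"jaw":5.5},
  ],
)

```text
t: 12.78
tcp_pos: [0.4887, -0.4215, 0.1594]
ee_rot: [0.665, 0.747, 0.001, -0.002]
contact_force: [0.2, 0.2, 0.3]
grip_width: 0.64
```

Run:
```python
from kin import *
st()
plan([0.4872,-0.4257,0.053],down(6.3),4,5.5)
```

```text
{'t': 12.775, 'qpos': [-0.8202, 0.4913, 1.4824, 0.0027, 1.1723, -0.9379], 'tcp_pos': [0.4887, -0.4215, 0.1594], 'ee_rot': [0.6647, 0.7471, 0.0014, -0.0021], 'contact_force': [0.2012, 0.1514, 0.2969], 'moment': [-0.0288, -0.0169, -0.0088], 'grip_width': 0.6397}
step mm 26.6 deg 0.1
{"angular":[-0.0, -0.001, 0.002],"offset":[-0.11, -0.05, 2.66],"jaw":5.5},
{"angular":[-0.0, -0.001, 0.002],"offset":[-0.11, -0.04, 2.66],"jaw":5.5},
{"angular":[-0.0, -0.001, 0.002],"offset":[-0.11, -0.05, 2.66],"jaw":5.5},
{"angular":[-0.0, -0.001, 0.002],"offset":[-0.11, -0.05, 2.66],"jaw":5.5}
end [ 0.4872 -0.4257  0.053 ] [ 0.668  0.744  0.    -0.001]
```

Emit:
apply_moves(
  steps=[
    {"angular":[0,0,0.002],"offset":[-0.2,-0.1,2.7],"jaw":5.5},
    {"angular":[0,0,0.002],"offset":[-0.2,-0.1,2.7],"jaw":5.5},
    {"angular":[0,0,0.002],"offset":[-0.1,0,2.7],"jaw":5.5},
    {"angular":[0,0,0.002],"offset":[-0.1,0,2.0],"jaw":5.5},
    {"angular":[0,0,0],"offset":[0,0,0],"jaw":5.5},
  ],
)

```text
t: 13.4
tcp_pos: [0.4933, -0.423, 0.062]
ee_rot: [0.666, 0.746, 0.002, 0.001]
contact_force: [-0.4, 0.0, -0.0]
grip_width: 0.644
```

Run:
```python
from kin import *
st()
plan([0.4872,-0.4257,0.053],down(6.3),1,5.5)
```

```text
{'t': 13.4, 'qpos': [-0.8179, 0.6053, 1.5551, 0.0058, 0.9805, -0.934], 'tcp_pos': [0.4933, -0.423, 0.062], 'ee_rot': [0.6661, 0.7459, 0.0024, 0.0006], 'contact_force': [-0.3889, 0.0461, -0.0432], 'moment': [-0.0552, -0.0685, -0.0331], 'grip_width': 0.644}
step mm 11.2 deg 0.3
{"angular":[0.004, -0.002, 0.003],"offset":[-0.2, -0.64, 0.9],"jaw":5.5}
end [ 0.4872 -0.4257  0.053 ] [ 0.667  0.745  0.    -0.   ]
```

Emit:
apply_moves(
  steps=[
    {"angular":[0.004,-0.002,0.002],"offset":[-0.2,-0.6,0.8],"jaw":4.5},
    {"angular":[0,0,0],"offset":[0,0,0.1],"jaw":4},
    {"angular":[0,0,0],"offset":[0,0,0],"jaw":4},
  ],
)

```text
t: 13.78
tcp_pos: [0.4888, -0.4268, 0.0553]
ee_rot: [0.667, 0.745, -0.0, 0.002]
contact_force: [0.4, 0.2, 0.1]
grip_width: 0.468
```

Run:
```python
from kin import *
st()
plan([0.4872,-0.4257,0.053],down(6.3),1,3)
shot('wrist','w8'); d=cv2.imread('pics/w8.png'); cv2.imwrite('pics/w8z.png',cv2.resize(d,None,fx=1.56,fy=1.56,interpolation=cv2.INTER_CUBIC))
```

```text
{'t': 13.775, 'qpos': [-0.8243, 0.6116, 1.5641, 0.0003, 0.9619, -0.9356], 'tcp_pos': [0.4888, -0.4268, 0.0553], 'ee_rot': [0.6667, 0.7453, -0.0001, 0.002], 'contact_force': [0.4159, 0.1614, 0.0877], 'moment': [-0.0331, 0.0275, 0.0339], 'grip_width': 0.4683}
step mm 3.0 deg 0.2
{"angular":[0.003, 0.003, 0.001],"offset":[0.13, -0.15, 0.23],"jaw":3}
end [ 0.4872 -0.4257  0.053 ] [ 0.667  0.745 -0.    -0.   ]
```

View pics/w8z.png

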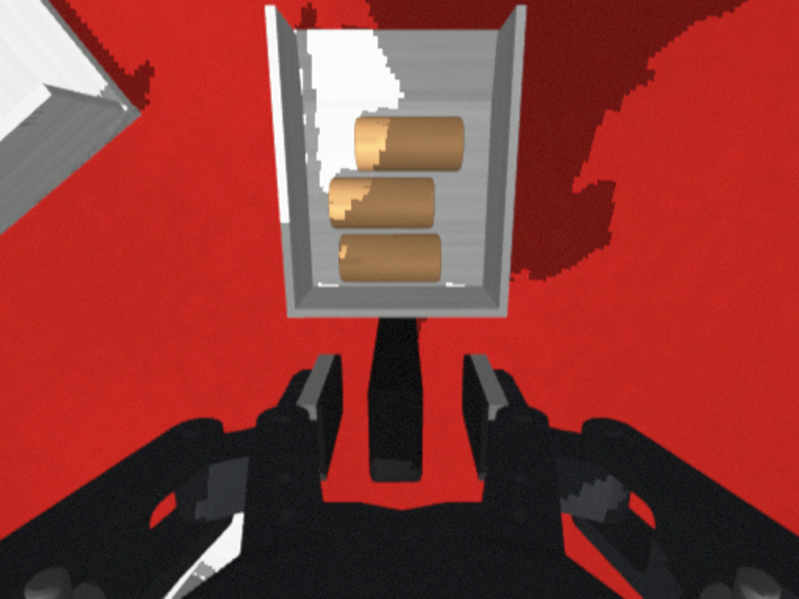

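Emit:
apply_moves(
  steps=[
    {"angular":[0,0,0],"offset":[0.1,-0.15,0],"jaw":2.4},
    {"angular":[0,0,0],"offset":[0,0,0],"jaw":1.4},
    {"angular":[0,0,0],"offset":[0,0,0],"jaw":0.8},
    {"angular":[0,0,0],"offset":[0,0,0],"jaw":0.8},
  ],
  force=90,
)

```text
t: 14.32
tcp_pos: [0.4872, -0.4263, 0.056]
ee_rot: [0.667, 0.745, -0.0, 0.002]
contact_force: [0.1, -0.6, -0.2]
grip_width: 0.154
```

Run:
```python
from kin import *
st()
shot('wrist','w9'); d=cv2.imread('pics/w9.png'); cv2.imwrite('pics/w9z.png',cv2.resize(d,None,fx=1.56,fy=1.56,interpolation=cv2.INTER_CUBIC))
```

```text
{'t': 14.325, 'qpos': [-0.8256, 0.6085, 1.5682, 0.0, 0.9599, -0.9367], 'tcp_pos': [0.4872, -0.4263, 0.056], 'ee_rot': [0.6668, 0.7453, -0.0002, 0.0025], 'contact_force': [0.1126, -0.5658, -0.2166], 'moment': [-0.0197, 0.0394, 0.058], 'grip_width': 0.1538}
```

View pics/w9z.png

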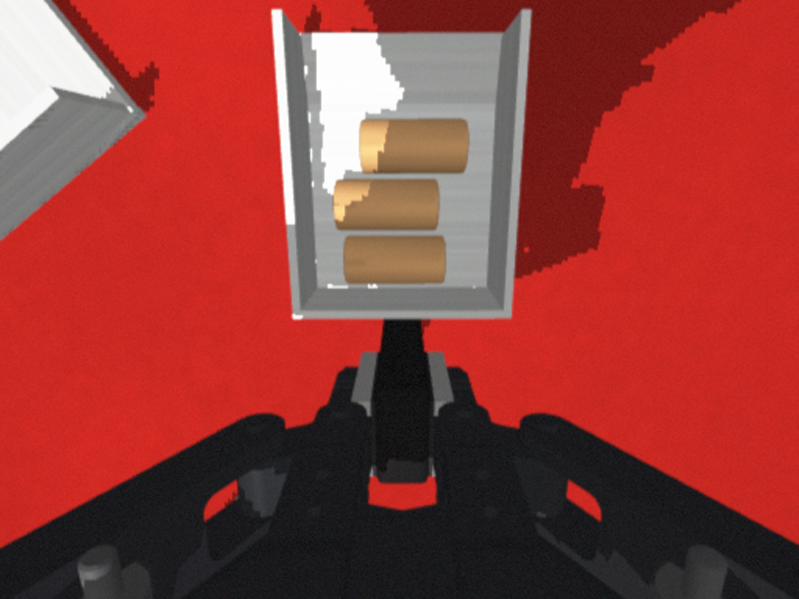

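```bash
cat >> kin.py <<'E'
HG=np.array([-.064,0,.056])
def lipnow(hg=HG):
    p,r=pose(); rs=r*TS.inv(); return p+rs.apply(np.array([.05,0,.007])-hg), rs
E
python3 - <<'E'
from kin import *
l,rs=lipnow(); print(l, rs.as_euler('ZYX',degrees=True))
p1,r1=tool_for_lip(l+[0,0,.22],96.3,-12,HG)
pa,ra=plan(p1,r1,7,0.8)
p2,r2=tool_for_lip(sta([-.03,.165,.265]),8,-12,HG)
print(p1,p2)
q=arm.observe()['qpos']
for t in np.linspace(0,1,7):
    rr=R.from_euler('z',np.radians(96.3+(8-96.3)*t))*R.from_euler('y',np.radians(-12))*TS
    q,e=ik(p1+(p2-p1)*t,rr,q); print(q.round(2),round(e,4),np.hypot(*(p1+(p2-p1)*t)[:2]))
E
```

```text
[ 0.47471773 -0.31325677  0.00660855] [96.3623695   0.23142205 -0.17240311]
step mm 27.8 deg 1.7
{"angular":[0.0, 0.03, 0.0],"offset":[-0.12, 0.01, -2.78],"jaw":0.8},
{"angular":[0.0, 0.03, 0.0],"offset":[-0.04, 0.01, -2.79],"jaw":0.8},
{"angular":[0.0, 0.03, 0.0],"offset":[0.04, 0.01, -2.78],"jaw":0.8},
{"angular":[0.0, 0.03, 0.0],"offset":[0.12, 0.0, -2.78],"jaw":0.8},
{"angular":[0.0, 0.03, 0.0],"offset":[0.21, 0.01, -2.78],"jaw":0.8},
{"angular":[0.0, 0.03, 0.0],"offset":[0.3, 0.01, -2.77],"jaw":0.8},
{"angular":[0.0, 0.03, 0.0],"offset":[0.37, 0.01, -2.76],"jaw":0.8}
end [ 0.4881 -0.4343  0.2509] [ 0.663  0.741  0.07  -0.076]
[ 0.48807202 -0.43421834  0.25083585] [0.3989552  0.24182806 0.2892273 ]
[-0.9   0.51  1.22  0.11  1.58 -1.02] 0.0 0.653268598260623
[-0.82  0.36  1.47  0.16  1.45 -0.71] 0.0 0.5721249256111761
[-0.71  0.21  1.67  0.2   1.34 -0.37] 0.0 0.5037124698435708
[-0.54  0.07  1.82  0.22  1.24  0.05] 0.0 0.45382576699031607
[-0.27 -0.03  1.9   0.18  1.15  0.58] 0.0 0.4289774516579035
[ 0.09 -0.06  1.91  0.07  1.09  1.24] 0.0 0.43349479122083023
[ 0.45  0.    1.84 -0.07  1.1   1.9 ] 0.0 0.4665255263524123
```

Emit:
apply_moves(
  steps=[
    {"angular":[0,0.01,0],"offset":[0,0,-1.0],"jaw":0.8},
    {"angular":[0,0.03,0],"offset":[0,0,-2.0],"jaw":0.8},
    {"angular":[0,0.03,0],"offset":[0,0,-2.8],"jaw":0.8},
    {"angular":[0,0.03,0],"offset":[0,0,-2.8],"jaw":0.8},
    {"angular":[0,0.03,0],"offset":[0.1,0,-2.8],"jaw":0.8},
    {"angular":[0,0.03,0],"offset":[0.2,0,-2.8],"jaw":0.8},
    {"angular":[0,0.03,0],"offset":[0.3,0,-2.8],"jaw":0.8},
    {"angular":[0,0.03,0],"offset":[0.3,0,-2.0],"jaw":0.8},
    {"angular":[0,0,0],"offset":[0,0,-1.0],"jaw":0.8},
    {"angular":[0,0,0],"offset":[0,0,0],"jaw":0.8},
  ],
)

```text
t: 15.62
tcp_pos: [0.4872, -0.4375, 0.2647]
ee_rot: [0.662, 0.741, 0.076, -0.083]
contact_force: [-1.2, 1.0, -2.8]
grip_width: 0.15
```

```bash
cat >> kin.py <<'E'
def plan2(path,n,jaw,ramp=True,shown=None):
    "path(t)->(p,r); rows from current pose"
    p,r=pose(); rows=[]
    ts=np.arange(1,n+1)/n
    if ramp: ts=(1-np.cos(np.pi*ts))/2*.6+ts*.4
    for t in ts:
        tp,tr=path(t); off=np.round(r.inv().apply(tp-p)*100,1); an=np.round((r.inv()*tr).as_rotvec(),3)
        rows.append('{"angular":%s,"offset":%s,"jaw":%s}'%((an+0.).tolist(),(off+0.).tolist(),jaw)); p=p+r.apply(off/100); r=r*R.from_rotvec(an)
    print(',\n'.join(rows)); print('end',p.round(4))
E
python3 - <<'E'
from kin import *
st()
l,rs=lipnow(); e=rs.as_euler('ZYX',degrees=True); print(l,e)
shot('wrist','w10'); d=cv2.imread('pics/w10.png'); cv2.imwrite('pics/w10z.png',cv2.resize(d,None,fx=1.56,fy=1.56,interpolation=cv2.INTER_CUBIC))
p0,_=pose()
p2,r2=tool_for_lip(sta([-.03,.165,.265]),8,-12,HG)
def path(t): return p0+(p2-p0)*t, R.from_euler('ZYX',[e[0]+(8-e[0])*t,e[1]+(-12-e[1])*t,e[2]*(1-t)],degrees=True)*TS
plan2(path,22,0.8)
E
```

```text
{'t': 15.625, 'qpos': [-0.906, 0.5153, 1.1924, 0.1203, 1.6254, -1.024], 'tcp_pos': [0.4872, -0.4375, 0.2647], 'ee_rot': [0.6618, 0.7412, 0.0761, -0.0831], 'contact_force': [-1.2163, 0.9601, -2.8138], 'moment': [-0.2666, -0.0603, -0.0632], 'grip_width': 0.1495}
[ 0.47348749 -0.31616493  0.24251391] [ 96.49329491 -12.94312403  -0.16658199]
{"angular":[-0.008, -0.002, 0.032],"offset":[1.4, 0.0, 0.3],"jaw":0.8},
{"angular":[-0.009, 0.0, 0.041],"offset":[1.9, -0.1, 0.3],"jaw":0.8},
{"angular":[-0.012, -0.001, 0.05],"offset":[2.2, -0.2, 0.4],"jaw":0.8},
{"angular":[-0.013, -0.001, 0.058],"offset":[2.6, -0.4, 0.5],"jaw":0.8},
{"angular":[-0.015, 0.0, 0.066],"offset":[2.9, -0.6, 0.6],"jaw":0.8},
{"angular":[-0.016, -0.001, 0.073],"offset":[3.1, -0.9, 0.6],"jaw":0.8},
{"angular":[-0.018, -0.002, 0.079],"offset":[3.3, -1.2, 0.6],"jaw":0.8},
{"angular":[-0.018, -0.001, 0.084],"offset":[3.4, -1.6, 0.6],"jaw":0.8},
{"angular":[-0.02, -0.001, 0.088],"offset":[3.5, -1.9, 0.6],"jaw":0.8},
{"angular":[-0.02, -0.001, 0.09],"offset":[3.3, -2.3, 0.6],"jaw":0.8},
{"angular":[-0.02, -0.001, 0.092],"offset
[... 151 characters left out ...]
 -3.1, 0.4],"jaw":0.8},
{"angular":[-0.019, -0.001, 0.088],"offset":[2.2, -3.3, 0.4],"jaw":0.8},
{"angular":[-0.018, -0.001, 0.084],"offset":[1.8, -3.4, 0.2],"jaw":0.8},
{"angular":[-0.017, -0.001, 0.079],"offset":[1.5, -3.2, 0.2],"jaw":0.8},
{"angular":[-0.016, -0.001, 0.073],"offset":[1.1, -3.2, 0.1],"jaw":0.8},
{"angular":[-0.014, -0.001, 0.066],"offset":[0.8, -2.9, 0.1],"jaw":0.8},
{"angular":[-0.012, 0.0, 0.059],"offset":[0.5, -2.6, 0.0],"jaw":0.8},
{"angular":[-0.011, -0.001, 0.05],"offset":[0.3, -2.2, 0.0],"jaw":0.8},
{"angular":[-0.009, 0.0, 0.041],"offset":[0.2, -1.9, -0.1],"jaw":0.8},
{"angular":[-0.006, -0.001, 0.032],"offset":[0.1, -1.4, 0.0],"jaw":0.8}
end [0.3993 0.2417 0.2892]
```

View pics/w10z.png

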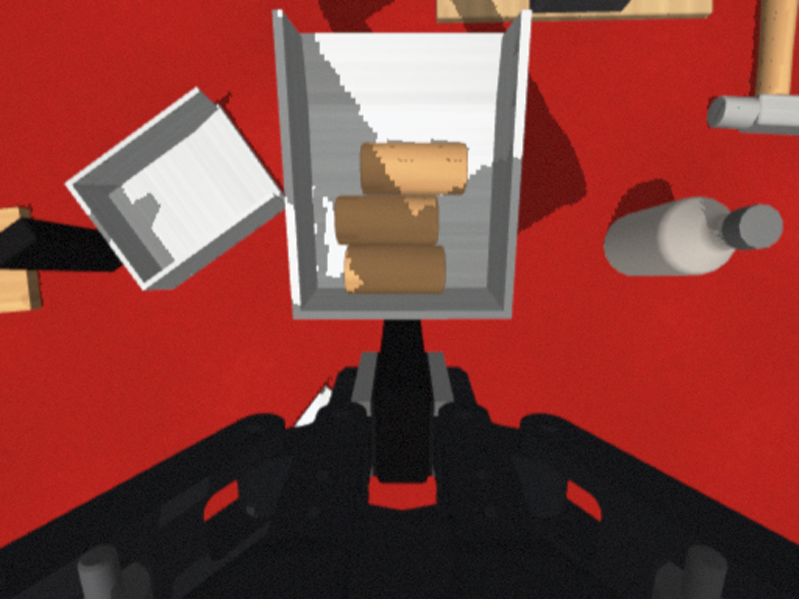

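Emit:
apply_moves(
  steps=[
    {"angular":[-0.008,-0.001,0.03],"offset":[1.4,0,0.2],"jaw":0.8},
    {"angular":[-0.009,0,0.04],"offset":[1.9,-0.1,0.2],"jaw":0.8},
    {"angular":[-0.012,0,0.05],"offset":[2.2,-0.2,0.3],"jaw":0.8},
    {"angular":[-0.013,0,0.06],"offset":[2.6,-0.4,0.4],"jaw":0.8},
    {"angular":[-0.015,0,0.066],"offset":[2.9,-0.6,0.5],"jaw":0.8},
    {"angular":[-0.016,0,0.073],"offset":[3.1,-0.9,0.5],"jaw":0.8},
    {"angular":[-0.018,0,0.08],"offset":[3.3,-1.2,0.5],"jaw":0.8},
    {"angular":[-0.018,0,0.084],"offset":[3.4,-1.6,0.5],"jaw":0.8},
    {"angular":[-0.02,0,0.088],"offset":[3.5,-1.9,0.5],"jaw":0.8},
    {"angular":[-0.02,0,0.09],"offset":[3.3,-2.3,0.5],"jaw":0.8},
    {"angular":[-0.02,0,0.092],"offset":[3.2,-2.7,0.5],"jaw":0.8},
    {"angular":[-0.02,0,0.092],"offset":[2.9,-3.0,0.4],"jaw":0.8},
  ],
)

```text
t: 17.18
tcp_pos: [0.4309, -0.0302, 0.2851]
ee_rot: [0.92, 0.374, 0.1, -0.056]
contact_force: [0.4, -0.4, -1.9]
grip_width: 0.153
```

```bash
cat > tr.py <<'E'
from kin import *
import sys
def go(lip,yaw,pit,n,jaw=.8,ramp=False,hg=None):
    hg=HG if hg is None else hg
    st(); l,rs=lipnow(hg); e=rs.as_euler('ZYX',degrees=True); print('lip',l.round(4),'station',ST.inv().apply(l-C0).round(4),'ypr',e.round(2))
    p0,_=pose()
    def path(t):
        return tool_for_lip(l+(np.array(lip)-l)*t,e[0]+(yaw-e[0])*t,e[1]+(pit-e[1])*t,hg)
    plan2(path,n,jaw,ramp)
E
python3 - <<'E'
from tr import *
go(sta([-.03,.165,.265]),8,-12,11)
E
```

```text
{'t': 17.175, 'qpos': [-0.4279, -0.0005, 1.8562, 0.2361, 1.2387, 0.2988], 'tcp_pos': [0.4309, -0.0302, 0.2851], 'ee_rot': [0.9203, 0.3741, 0.0998, -0.0565], 'contact_force': [0.4394, -0.3806, -1.9473], 'moment': [-0.2099, 0.1504, -0.0347], 'grip_width': 0.1531}
lip [0.5177 0.0557 0.2632] station [-0.0598 -0.0358  0.2632] ypr [ 44.04 -13.05   1.72]
{"angular":[-0.043, -0.001, 0.056],"offset":[1.3, -2.2, 0.3],"jaw":0.8},
{"angular":[-0.013, -0.002, 0.055],"offset":[1.2, -2.0, 0.3],"jaw":0.8},
{"angular":[-0.012, -0.001, 0.056],"offset":[1.2, -2.2, 0.2],"jaw":0.8},
{"angular":[-0.013, -0.002, 0.056],"offset":[1.0, -2.2, 0.2],"jaw":0.8},
{"angular":[-0.012, -0.002, 0.056],"offset":[1.0, -2.3, 0.2],"jaw":0.8},
{"angular":[-0.013, -0.001, 0.056],"offset":[0.9, -2.3, 0.1],"jaw":0.8},
{"angular":[-0.012, -0.002, 0.056],"offset":[0.8, -2.4, 0.2],"jaw":0.8},
{"angular":[-0.012, -0.002, 0.055],"offset":[0.6, -2.4, 0.1],"jaw":0.8},
{"angular":[-0.012, -0.001, 0.056],"offset":[0.6, -2.4, 0.1],"jaw":0.8},
{"angular":[-0.012, -0.002, 0.056],"offset":[0.5, -2.5, 0.0],"jaw":0.8},
{"angular":[-0.012, -0.001, 0.056],"offset":[0.4, -2.5, 0.1],"jaw":0.8}
end [0.3985 0.2416 0.2891]
```

Emit:
apply_moves(
  steps=[
    {"angular":[-0.02,-0.001,0.056],"offset":[1.3,-2.4,0.1],"jaw":0.8},
    {"angular":[-0.02,-0.001,0.056],"offset":[1.2,-2.4,0.1],"jaw":0.8},
    {"angular":[-0.02,-0.001,0.056],"offset":[1.2,-2.4,0.1],"jaw":0.8},
    {"angular":[-0.02,-0.001,0.056],"offset":[1.0,-2.4,0.1],"jaw":0.8},
    {"angular":[-0.012,-0.001,0.056],"offset":[1.0,-2.4,0.1],"jaw":0.8},
    {"angular":[-0.012,-0.001,0.056],"offset":[0.9,-2.4,0.1],"jaw":0.8},
    {"angular":[-0.012,-0.001,0.056],"offset":[0.8,-2.4,0.1],"jaw":0.8},
    {"angular":[-0.012,-0.001,0.056],"offset":[0.6,-2.4,0],"jaw":0.8},
    {"angular":[-0.012,-0.001,0.056],"offset":[0.6,-2.2,0],"jaw":0.8},
    {"angular":[-0.012,-0.001,0.05],"offset":[0.5,-2.0,0],"jaw":0.8},
    {"angular":[-0.01,-0.001,0.04],"offset":[0.4,-1.5,0],"jaw":0.8},
    {"angular":[0,0,0],"offset":[0,0,0],"jaw":0.8},
  ],
)

```text
t: 18.68
tcp_pos: [0.3645, 0.2484, 0.29]
ee_rot: [0.993, 0.067, 0.093, -0.011]
contact_force: [0.2, -0.8, -1.5]
grip_width: 0.149
```

Run:
```python
from tr import *
go(sta([-.03,.165,.26]),8,-12,2)
shot('wrist','w11'); shot('scene','s11'); d=cv2.imread('pics/w11.png'); cv2.imwrite('pics/w11z.png',cv2.resize(d,None,fx=1.56,fy=1.56,interpolation=cv2.INTER_CUBIC))
d=cv2.imread('pics/s11.png'); cv2.imwrite('pics/s11z.png',cv2.resize(d[100:285,200:430],None,fx=3.4,fy=3.2,interpolation=cv2.INTER_CUBIC))
```

```text
{'t': 18.675, 'qpos': [0.4878, -0.0283, 1.8624, -0.0603, 1.1291, 1.9443], 'tcp_pos': [0.3645, 0.2484, 0.29], 'ee_rot': [0.9934, 0.0673, 0.0927, -0.0115], 'contact_force': [0.1962, -0.7908, -1.523], 'moment': [-0.0722, 0.2855, -0.0058], 'grip_width': 0.1492}
lip [0.4845 0.2652 0.263 ] station [-0.0637  0.1762  0.263 ] ypr [  7.69 -10.71   0.6 ]
{"angular":[-0.01, 0.011, -0.003],"offset":[1.6, 0.5, 0.6],"jaw":0.8},
{"angular":[0.001, 0.012, -0.002],"offset":[1.5, 0.6, 0.6],"jaw":0.8}
end [0.3985 0.242  0.2841]
```

View pics/w11z.png

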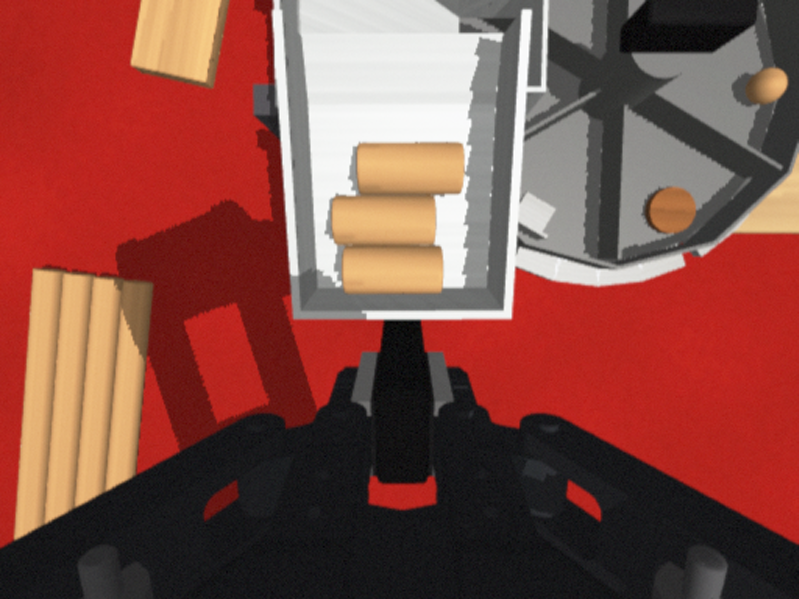

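View pics/s11z.png

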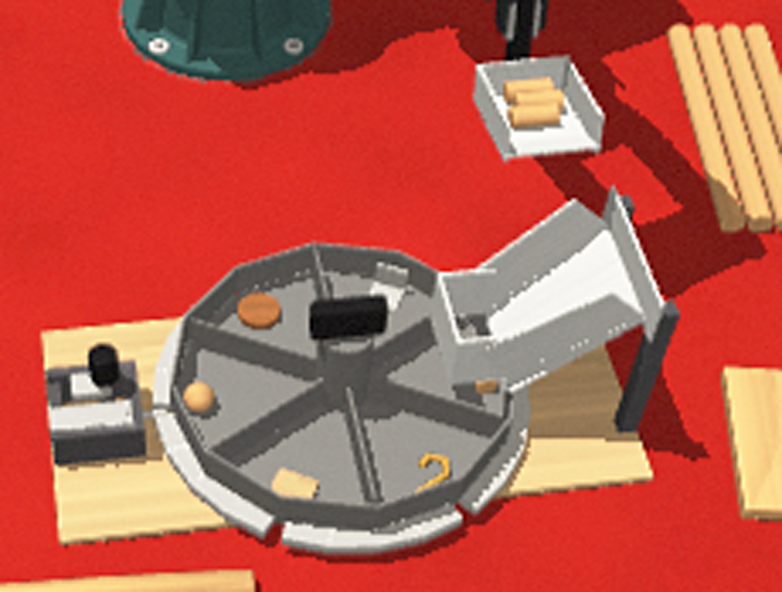

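Run:
```python
from kin import *
q=arm.observe()['qpos']
for yaw in (98,80,60):
  q=np.array([.2,.2,1.6,.2,1.3,.3])
  for pit in (-10,0,15,30,45,55):
    p,r=tool_for_lip(sta([0,.13,.19]),yaw,pit,HG)
    q,e=ik(p,r,q); print(yaw,pit,p.round(3),q.round(2),round(e,4))
d=load('w1'); s=load('s11')
def tri(a,b):
    (o1,r1),(o2,r2)=a,b
    A=np.column_stack([r1,-r2]); t=np.linalg.lstsq(A,o2-o1,rcond=None)[0]; x=o1+t[0]*r1;y=o2+t[1]*r2; m=(x+y)/2; print(m.round(4),'gap',np.linalg.norm(x-y).round(4),'sta',ST.inv().apply(m-C0).round(4))
tri(ray(d,78/1.5625,418/1.5625),ray(s,369.1,162.5))
img=cv2.imread('pics/w1.png'); cv2.imwrite('pics/w1ch.png',cv2.resize(img[130:290,0:185],None,fx=4.2,fy=3.7,interpolation=cv2.INTER_CUBIC))
```

```text
98 -10 [0.571 0.109 0.218] [-0.04  0.35  1.57  0.18  1.25 -0.24] 0.0
98 0 [0.57  0.115 0.239] [ 0.08  0.33  1.54  0.    1.27 -0.06] 0.0
98 15 [0.568 0.132 0.267] [ 0.27  0.34  1.48 -0.27  1.36  0.19] 0.0
98 30 [0.564 0.155 0.289] [ 0.45  0.4   1.42 -0.5   1.51  0.39] 0.0
98 45 [0.56  0.183 0.305] [ 0.6   0.51  1.35 -0.69  1.67  0.53] 0.0
98 55 [0.558 0.203 0.311] [ 0.68  0.6   1.3  -0.8   1.79  0.59] 0.0
80 -10 [0.533 0.109 0.218] [-0.04  0.27  1.7   0.19  1.16  0.06] 0.0
80 0 [0.534 0.116 0.239] [ 0.09  0.28  1.62 -0.    1.25  0.26] 0.0
80 15 [0.537 0.132 0.267] [ 0.27  0.34  1.48 -0.24  1.44  0.49] 0.0
80 30 [0.541 0.155 0.289] [ 0.43  0.45  1.35 -0.43  1.66  0.63] 0.0
80 45 [0.546 0.183 0.305] [ 0.55  0.59  1.21 -0.59  1.87  0.7 ] 0.0
80 55 [0.55  0.203 0.311] [ 0.61  0.69  1.12 -0.7   2.01  0.71] 0.0
60 -10 [0.494 0.124 0.218] [-0.    0.19  1.81  0.17  1.06  0.44] 0.0
60 0 [0.497 0.13  0.239] [ 0.12  0.23  1.68 -0.    1.23  0.64] 0.0
60 15 [0.505 0.144 0.267] [ 0.27  0.34  1.48 -0.18  1.51  0.83] 0.0
60 30 [0.517 0.164 0.289] [ 0.39  0.48  1.28 -0.32  1.79  0.91] 0.0
60 45 [0.531 0.188 0.305] [ 0.47  0.65  1.09 -0.45  2.06  0.92] 0.0
60 55 [0.541 0.206 0.311] [ 0.51  0.77  0.96 -0.55  2.22  0.89] 0.0
[0.4899 0.2955 0.2018] gap 0.0023 sta [-0.0542  0.2054  0.2018]
```

View pics/w1ch.png

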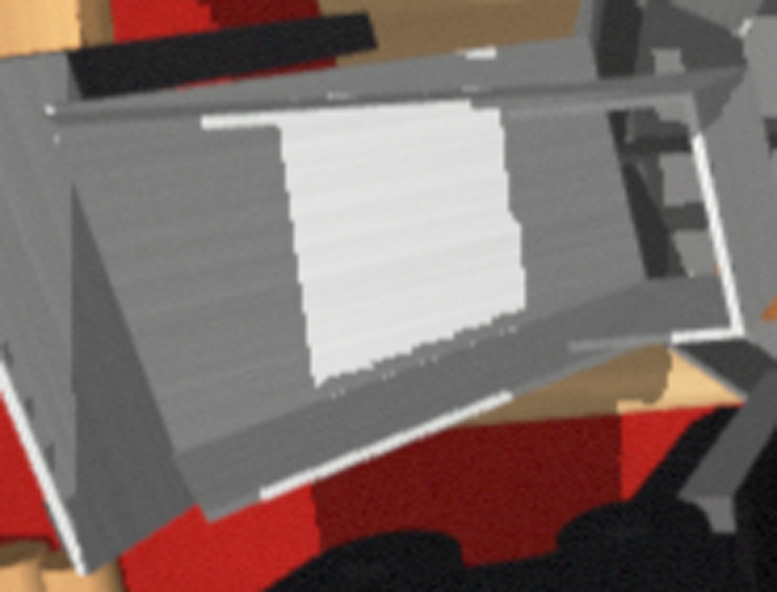

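Run:
```python
from tr import *
go(sta([0,.10,.245]),97.5,-12,18,ramp=True)
```

```text
{'t': 18.775, 'qpos': [0.4856, -0.029, 1.863, -0.0606, 1.1296, 1.9426], 'tcp_pos': [0.3646, 0.2473, 0.29], 'ee_rot': [0.9934, 0.067, 0.0926, -0.0111], 'contact_force': [-0.0456, -0.1445, -2.5833], 'moment': [-0.1028, 0.2045, -0.0093], 'grip_width': 0.1512}
lip [0.4846 0.2639 0.2629] station [-0.0638  0.1749  0.2629] ypr [  7.67 -10.69   0.56]
{"angular":[-0.002, 0.0, -0.041],"offset":[0.2, 0.7, 0.1],"jaw":0.8},
{"angular":[0.011, 0.001, -0.055],"offset":[0.2, 0.9, 0.1],"jaw":0.8},
{"angular":[0.013, 0.001, -0.069],"offset":[0.2, 1.2, 0.1],"jaw":0.8},
{"angular":[0.015, 0.001, -0.08],"offset":[0.3, 1.4, 0.2],"jaw":0.8},
{"angular":[0.018, 0.002, -0.091],"offset":[0.3, 1.7, 0.2],"jaw":0.8},
{"angular":[0.019, 0.001, -0.1],"offset":[0.3, 1.8, 0.2],"jaw":0.8},
{"angular":[0.021, 0.002, -0.107],"offset":[0.2, 2.0, 0.2],"jaw":0.8},
{"angular":[0.022, 0.001, -0.112],"offset":[0.1, 2.1, 0.1],"jaw":0.8},
{"angular":[0.023, 0.002, -0.114],"offset":[0.1, 2.1, 0.2],"jaw":0.8},
{"angular":[0.023, 0.002, -0.115],"offset":[0.0, 2.2, 0.2],"jaw":0.8},
{"angular":[0.023, 0.002, -0.111],"offset":[-0.1, 2.1, 0.1],"jaw":0.8},
{"angular":[0.022, 0.001, -0.107],"offset":[-0.2, 1.9, 0.1],"jaw":0.8},
{"angular":[0.02, 0.002, -0.1],"offset":[-0.2, 1.9, 0.1],"jaw":0.8},
{"angular":[0.019, 0.001, -0.091],"offset":[-0.2, 1.6, 0.1],"jaw":0.8},
{"angular":[0.017, 0.001, -0.08],"offset":[-0.3, 1.4, 0.0],"jaw":0.8},
{"angular":[0.014, 0.001, -0.068],"offset":[-0.3, 1.2, 0.1],"jaw":0.8},
{"angular":[0.012, 0.001, -0.055],"offset":[-0.2, 0.9, 0.0],"jaw":0.8},
{"angular":[0.009, 0.001, -0.041],"offset":[-0.2, 0.7, 0.0],"jaw":0.8}
end [0.5738 0.0778 0.2694]
```

Emit:
apply_moves(
  steps=[
    {"angular":[0.004,0,-0.04],"offset":[0.2,0.7,0],"jaw":0.8},
    {"angular":[0.011,0.001,-0.055],"offset":[0.2,0.9,0],"jaw":0.8},
    {"angular":[0.013,0.001,-0.07],"offset":[0.2,1.2,0],"jaw":0.8},
    {"angular":[0.015,0.001,-0.08],"offset":[0.3,1.4,0.1],"jaw":0.8},
    {"angular":[0.018,0.002,-0.09],"offset":[0.3,1.7,0.1],"jaw":0.8},
    {"angular":[0.019,0.001,-0.1],"offset":[0.3,1.8,0.1],"jaw":0.8},
    {"angular":[0.021,0.002,-0.105],"offset":[0.2,2.0,0.1],"jaw":0.8},
    {"angular":[0.022,0.001,-0.11],"offset":[0.1,2.1,0.1],"jaw":0.8},
    {"angular":[0.023,0.002,-0.115],"offset":[0.1,2.1,0.1],"jaw":0.8},
    {"angular":[0.023,0.002,-0.115],"offset":[0,2.2,0.1],"jaw":0.8},
    {"angular":[0.023,0.002,-0.11],"offset":[-0.1,2.1,0.1],"jaw":0.8},
    {"angular":[0.022,0.001,-0.1],"offset":[-0.2,1.9,0.1],"jaw":0.8},
  ],
)

```text
t: 20.27
tcp_pos: [0.4919, 0.0871, 0.2787]
ee_rot: [0.799, 0.593, 0.08, -0.064]
contact_force: [0.0, 0.6, -1.4]
grip_width: 0.155
```

Run:
```python
from tr import *
go(sta([0,.10,.245]),97.5,-12,8,ramp=False)
```

```text
{'t': 20.275, 'qpos': [-0.1175, 0.136, 1.7165, 0.2132, 1.2679, 0.1148], 'tcp_pos': [0.4919, 0.0871, 0.2787], 'ee_rot': [0.7988, 0.5928, 0.0796, -0.0645], 'contact_force': [0.0016, 0.6422, -1.4192], 'moment': [-0.2048, 0.0347, 0.0247], 'grip_width': 0.1553}
lip [0.5268 0.2036 0.254 ] station [-0.0304  0.1093  0.254 ] ypr [ 73.11 -11.74   0.51]
{"angular":[0.002, 0.0, -0.052],"offset":[0.0, 1.0, 0.1],"jaw":0.8},
{"angular":[0.011, 0.001, -0.052],"offset":[0.1, 1.0, 0.1],"jaw":0.8},
{"angular":[0.011, 0.0, -0.052],"offset":[0.0, 1.1, 0.2],"jaw":0.8},
{"angular":[0.011, 0.001, -0.052],"offset":[0.0, 1.0, 0.1],"jaw":0.8},
{"angular":[0.011, 0.0, -0.052],"offset":[-0.1, 1.1, 0.1],"jaw":0.8},
{"angular":[0.011, 0.001, -0.053],"offset":[0.0, 1.0, 0.1],"jaw":0.8},
{"angular":[0.011, 0.001, -0.052],"offset":[-0.1, 1.0, 0.1],"jaw":0.8},
{"angular":[0.011, 0.0, -0.052],"offset":[-0.1, 1.1, 0.1],"jaw":0.8}
end [0.5743 0.0782 0.2694]
```

Emit:
apply_moves(
  steps=[
    {"angular":[0.008,0,-0.07],"offset":[0,1.4,0.1],"jaw":0.8},
    {"angular":[0.012,0,-0.065],"offset":[0,1.4,0.1],"jaw":0.8},
    {"angular":[0.012,0,-0.06],"offset":[0,1.2,0.1],"jaw":0.8},
    {"angular":[0.011,0,-0.055],"offset":[0,1.1,0.1],"jaw":0.8},
    {"angular":[0.011,0,-0.05],"offset":[0,1.0,0.1],"jaw":0.8},
    {"angular":[0.01,0,-0.045],"offset":[0,1.0,0.1],"jaw":0.8},
    {"angular":[0.008,0,-0.035],"offset":[0,0.7,0.1],"jaw":0.8},
    {"angular":[0,0,0],"offset":[0,0,0],"jaw":0.8},
  ],
)

```text
t: 21.28
tcp_pos: [0.5677, 0.0693, 0.2693]
ee_rot: [0.668, 0.737, 0.067, -0.076]
contact_force: [-0.7, 0.4, -1.7]
grip_width: 0.153
```

Run:
```python
from tr import *
go(sta([0,.12,.215]),97.9,-8,4,ramp=False)
shot('wrist','w12'); d=cv2.imread('pics/w12.png'); cv2.imwrite('pics/w12z.png',cv2.resize(d,None,fx=1.56,fy=1.56,interpolation=cv2.INTER_CUBIC))
```

```text
{'t': 21.275, 'qpos': [-0.1294, 0.299, 1.5224, 0.2012, 1.3742, -0.2735], 'tcp_pos': [0.5677, 0.0693, 0.2693], 'ee_rot': [0.6677, 0.7375, 0.0669, -0.0764], 'contact_force': [-0.6685, 0.3654, -1.7396], 'moment': [-0.2541, -0.064, -0.0125], 'grip_width': 0.1529}
lip [0.5555 0.1902 0.2443] station [-0.0038  0.0921  0.2443] ypr [ 95.67 -11.65   0.19]
{"angular":[-0.002, -0.016, -0.01],"offset":[0.6, 0.2, 0.7],"jaw":0.8},
{"angular":[0.002, -0.016, -0.009],"offset":[0.6, 0.2, 0.6],"jaw":0.8},
{"angular":[0.002, -0.016, -0.01],"offset":[0.7, 0.2, 0.7],"jaw":0.8},
{"angular":[0.001, -0.016, -0.009],"offset":[0.6, 0.2, 0.7],"jaw":0.8}
end [0.5723 0.0994 0.2471]
```

View pics/w12z.png

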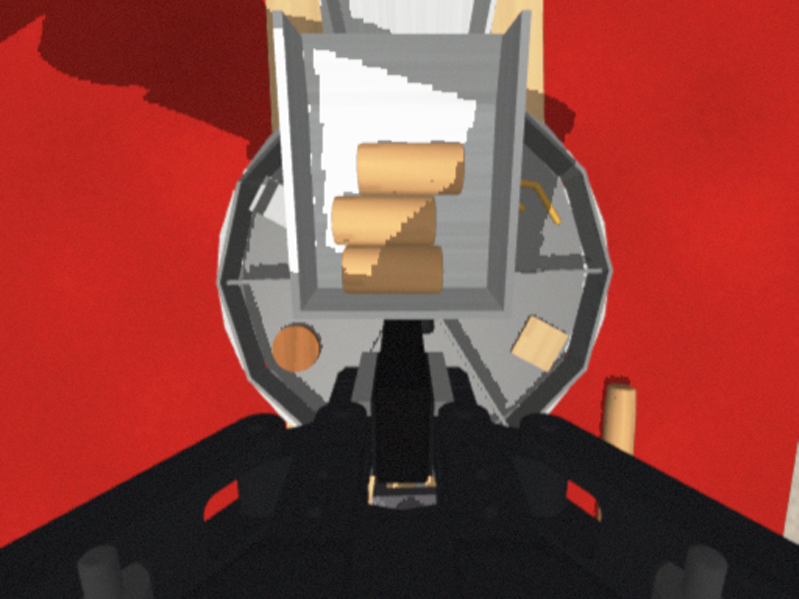

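Emit:
apply_moves(
  steps=[
    {"angular":[0,-0.02,-0.012],"offset":[0.7,0.2,0.8],"jaw":0.8},
    {"angular":[0,-0.025,-0.012],"offset":[0.8,0.2,0.9],"jaw":0.8},
    {"angular":[0,-0.025,-0.01],"offset":[0.8,0.2,0.9],"jaw":0.8},
    {"angular":[0,-0.025,-0.01],"offset":[0.8,0.2,0.8],"jaw":0.8},
    {"angular":[0,0,0],"offset":[0.4,0,0.2],"jaw":0.8},
  ],
)

```text
t: 21.95
tcp_pos: [0.5687, 0.1143, 0.237]
ee_rot: [0.653, 0.756, 0.034, -0.038]
contact_force: [-0.4, -0.3, -2.4]
grip_width: 0.152
```

Run:
```python
from tr import *
go(sta([0,.135,.170]),97.9,18,4,ramp=False)
```

```text
{'t': 21.95, 'qpos': [0.0132, 0.3244, 1.5534, 0.1064, 1.2765, -0.1647], 'tcp_pos': [0.5687, 0.1143, 0.237], 'ee_rot': [0.6526, 0.7559, 0.0344, -0.0379], 'contact_force': [-0.4486, -0.2998, -2.378], 'moment': [-0.1566, -0.0313, -0.0313], 'grip_width': 0.1522}
lip [0.5515 0.2314 0.1999] station [-0.0021  0.1335  0.1999] ypr [98.39 -5.87 -0.15]
{"angular":[0.003, -0.104, 0.002],"offset":[0.5, 0.0, -0.4],"jaw":0.8},
{"angular":[0.0, -0.104, 0.002],"offset":[0.6, 0.1, -0.4],"jaw":0.8},
{"angular":[0.0, -0.104, 0.002],"offset":[0.7, 0.0, -0.4],"jaw":0.8},
{"angular":[0.001, -0.105, 0.002],"offset":[0.8, 0.0, -0.5],"jaw":0.8}
end [0.5658 0.141  0.252 ]
```

Emit:
apply_moves(
  steps=[
    {"angular":[0,-0.1,0],"offset":[0.5,0,-0.4],"jaw":0.8},
    {"angular":[0,-0.1,0],"offset":[0.6,0,-0.4],"jaw":0.8},
    {"angular":[0,-0.1,0],"offset":[0.7,0,-0.4],"jaw":0.8},
    {"angular":[0,-0.1,0],"offset":[0.7,0,-0.5],"jaw":0.8},
    {"angular":[0,-0.1,0],"offset":[0.6,0,-1.0],"jaw":0.8},
    {"angular":[0,-0.1,0],"offset":[0.6,0,-1.1],"jaw":0.8},
  ],
)

```text
t: 22.7
tcp_pos: [0.5626, 0.1597, 0.269]
ee_rot: [0.634, 0.73, -0.164, 0.194]
contact_force: [0.3, -0.5, -1.6]
grip_width: 0.151
```

Run:
```python
from tr import *
go(sta([0,.14,.168]),97.9,38,3,ramp=False)
shot('wrist','w13'); shot('scene','s13'); d=cv2.imread('pics/w13.png'); cv2.imwrite('pics/w13z.png',cv2.resize(d,None,fx=1.56,fy=1.56,interpolation=cv2.INTER_CUBIC))
d=cv2.imread('pics/s13.png'); cv2.imwrite('pics/s13z.png',cv2.resize(d[100:285,200:430],None,fx=3.4,fy=3.2,interpolation=cv2.INTER_CUBIC))
```

```text
{'t': 22.7, 'qpos': [0.4587, 0.4161, 1.4458, -0.4914, 1.4619, 0.4179], 'tcp_pos': [0.5626, 0.1597, 0.269], 'ee_rot': [0.6341, 0.7302, -0.1641, 0.1941], 'contact_force': [0.2521, -0.535, -1.6485], 'moment': [0.341, 0.0748, 0.013], 'grip_width': 0.1506}
lip [0.5526 0.2342 0.1703] station [-0.0006  0.1361  0.1703] ypr [97.94 29.45 -0.43]
{"angular":[0.008, -0.05, 0.0],"offset":[0.4, 0.1, -0.6],"jaw":0.8},
{"angular":[0.0, -0.05, 0.0],"offset":[0.4, 0.0, -0.5],"jaw":0.8},
{"angular":[0.0, -0.049, 0.0],"offset":[0.4, 0.0, -0.6],"jaw":0.8}
end [0.5609 0.1789 0.277 ]
```

View pics/w13z.png

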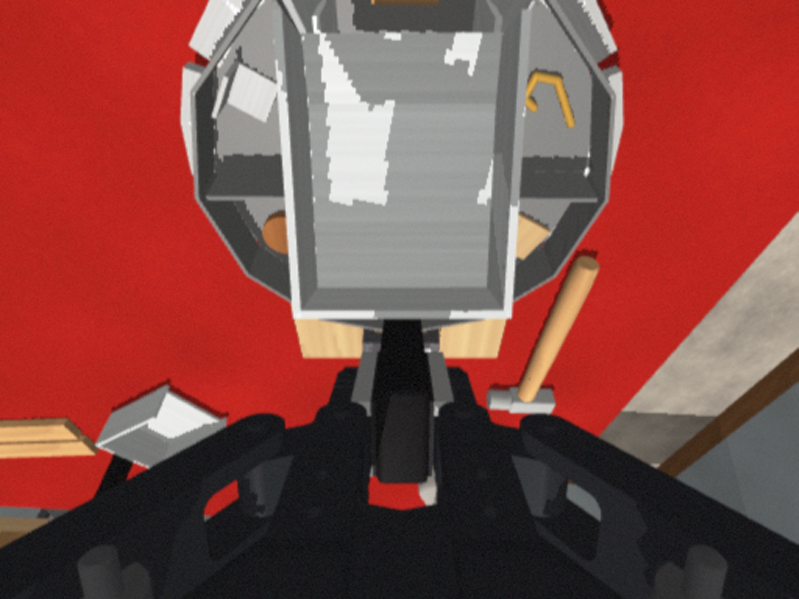

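View pics/s13z.png

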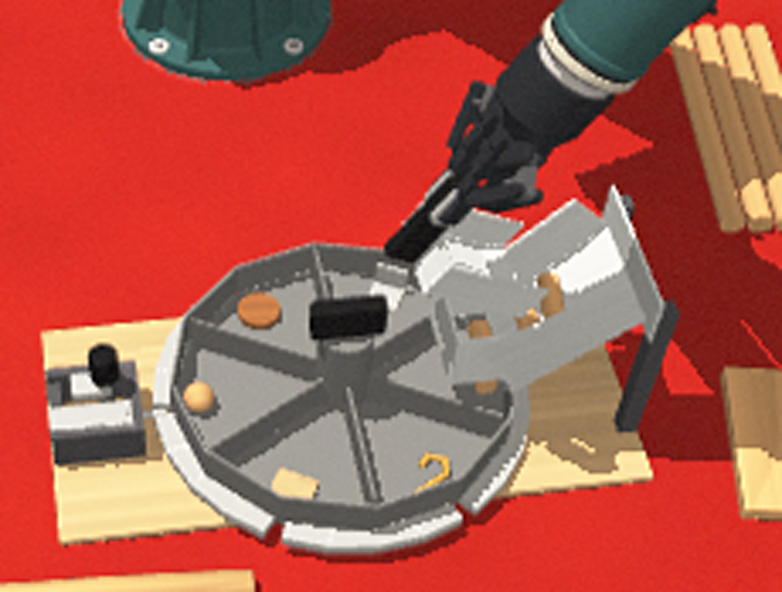

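Emit:
apply_moves(
  steps=[
    {"angular":[0,-0.04,0],"offset":[0.3,0,-0.5],"jaw":0.8},
    {"angular":[0,0,0],"offset":[0,0,0],"jaw":0.8},
    {"angular":[0,0,0],"offset":[0,0,0],"jaw":0.8},
    {"angular":[0,0,0],"offset":[0,0,0],"jaw":0.8},
  ],
)

```text
t: 23.3
tcp_pos: [0.5616, 0.1658, 0.2707]
ee_rot: [0.63, 0.727, -0.176, 0.207]
contact_force: [0.6, 0.7, -1.5]
grip_width: 0.153
```

Run:
```python
from tr import *
go(sta([0,.12,.27]),97.9,0,8,ramp=False)
shot('wrist','w14'); shot('scene','s14'); d=cv2.imread('pics/w14.png'); cv2.imwrite('pics/w14z.png',cv2.resize(d,None,fx=1.56,fy=1.56,interpolation=cv2.INTER_CUBIC))
d=cv2.imread('pics/s14.png'); cv2.imwrite('pics/s14z.png',cv2.resize(d[150:240,300:410],None,fx=6.5,fy=6.5,interpolation=cv2.INTER_CUBIC))
```

```text
{'t': 23.3, 'qpos': [0.4855, 0.4317, 1.4337, -0.5192, 1.4874, 0.443], 'tcp_pos': [0.5616, 0.1658, 0.2707], 'ee_rot': [0.6302, 0.7273, -0.1763, 0.2071], 'contact_force': [0.6243, 0.6682, -1.5108], 'moment': [0.4007, 0.0348, 0.0338], 'grip_width': 0.1535}
lip [0.5518 0.2367 0.1693] station [-0.001   0.1386  0.1693] ypr [98.09 31.56 -0.31]
{"angular":[0.006, 0.069, 0.001],"offset":[-1.2, 0.0, -0.2],"jaw":0.8},
{"angular":[0.0, 0.069, 0.0],"offset":[-1.1, 0.0, -0.2],"jaw":0.8},
{"angular":[0.0, 0.069, 0.0],"offset":[-1.0, 0.1, -0.2],"jaw":0.8},
{"angular":[0.0, 0.068, 0.001],"offset":[-1.0, 0.0, -0.3],"jaw":0.8},
{"angular":[0.0, 0.069, 0.0],"offset":[-0.8, 0.0, -0.4],"jaw":0.8},
{"angular":[0.0, 0.069, 0.001],"offset":[-0.8, 0.0, -0.4],"jaw":0.8},
{"angular":[0.0, 0.069, 0.0],"offset":[-0.7, 0.0, -0.4],"jaw":0.8},
{"angular":[0.0, 0.069, 0.0],"offset":[-0.7, 0.0, -0.4],"jaw":0.8}
end [0.5712 0.1051 0.3185]
```

View pics/w14z.png

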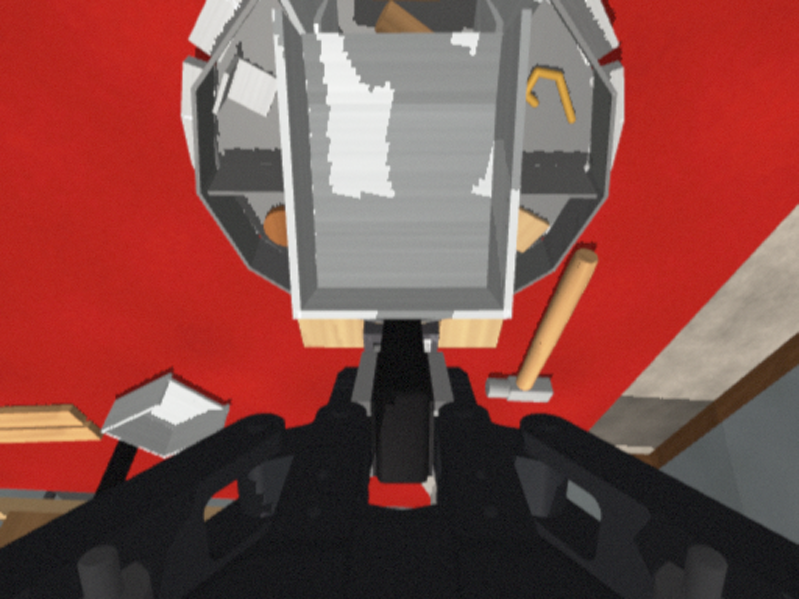

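View pics/s14z.png

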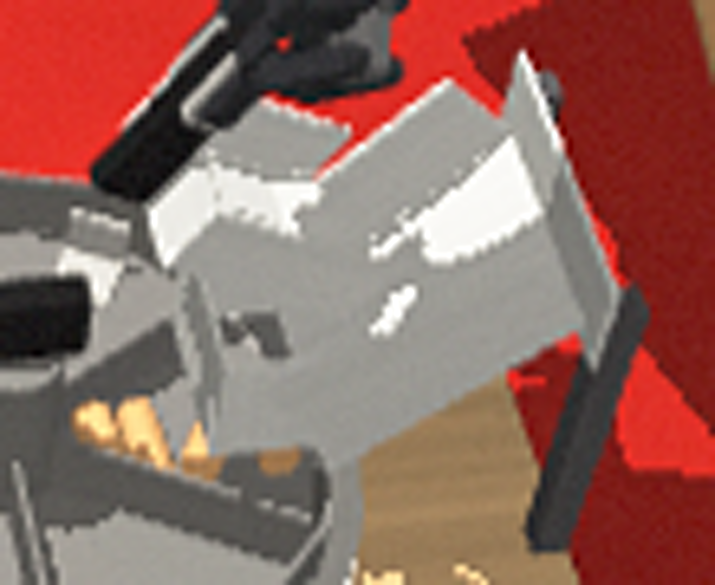

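Emit:
apply_moves(
  steps=[
    {"angular":[0,0.07,0],"offset":[-1.2,0,-0.6],"jaw":0.8},
    {"angular":[0,0.07,0],"offset":[-1.3,0,-0.6],"jaw":0.8},
    {"angular":[0,0.07,0],"offset":[-1.2,0,-0.6],"jaw":0.8},
    {"angular":[0,0.07,0],"offset":[-1.1,0,-0.6],"jaw":0.8},
    {"angular":[0,0.07,0],"offset":[-1.0,0,-0.5],"jaw":0.8},
    {"angular":[0,0.07,0],"offset":[-1.0,0,-0.5],"jaw":0.8},
    {"angular":[0,0.07,0],"offset":[-1.0,0,-0.4],"jaw":0.8},
    {"angular":[0,0.06,0],"offset":[-1.0,0,-0.3],"jaw":0.8},
  ],
)

```text
t: 24.4
tcp_pos: [0.5706, 0.0931, 0.3386]
ee_rot: [0.654, 0.756, 0.006, -0.003]
contact_force: [0.7, -0.0, -2.2]
grip_width: 0.151
```

Run:
```python
from tr import *
go(np.array([0.4747,-0.3133,0.25]),96.4,0,14,ramp=True)
```

```text
{'t': 24.4, 'qpos': [0.0333, 0.2468, 1.4071, 0.0139, 1.4841, -0.1125], 'tcp_pos': [0.5706, 0.0931, 0.3386], 'ee_rot': [0.6542, 0.7563, 0.0063, -0.0034], 'contact_force': [0.7381, -0.0163, -2.184], 'moment': [-0.065, -0.0043, 0.0399], 'grip_width': 0.1507}
lip [0.5543 0.2066 0.2911] station [-0.0027  0.1085  0.2911] ypr [98.29 -0.77 -0.29]
{"angular":[0.005, 0.0, 0.001],"offset":[-1.8, -0.5, 0.1],"jaw":0.8},
{"angular":[0.0, -0.001, 0.002],"offset":[-2.6, -0.8, 0.2],"jaw":0.8},
{"angular":[0.0, -0.001, 0.002],"offset":[-3.2, -1.0, 0.2],"jaw":0.8},
{"angular":[0.0, -0.001, 0.002],"offset":[-3.8, -1.2, 0.3],"jaw":0.8},
{"angular":[0.0, -0.001, 0.003],"offset":[-4.3, -1.3, 0.2],"jaw":0.8},
{"angular":[0.0, -0.001, 0.003],"offset":[-4.7, -1.4, 0.4],"jaw":0.8},
{"angular":[0.0, -0.002, 0.003],"offset":[-4.8, -1.5, 0.3],"jaw":0.8},
{"angular":[0.0, -0.001, 0.004],"offset":[-4.8, -1.4, 0.4],"jaw":0.8},
{"angular":[0.0, -0.001, 0.003],"offset":[-4.7, -1.4, 0.3],"jaw":0.8},
{"angular":[0.0, -0.001, 0.002],"offset":[-4.3, -1.2, 0.3],"jaw":0.8},
{"angular":[0.0, -0.001, 0.003],"offset":[-3.8, -1.1, 0.3],"jaw":0.8},
{"angular":[0.0, -0.001, 0.002],"offset":[-3.3, -0.9, 0.3],"jaw":0.8},
{"angular":[0.0, -0.001, 0.002],"offset":[-2.6, -0.8, 0.1],"jaw":0.8},
{"angular":[0.0, 0.0, 0.001],"offset":[-1.8, -0.5, 0.2],"jaw":0.8}
end [ 0.4871 -0.4268  0.2989]
```

Emit:
apply_moves(
  steps=[
    {"angular":[0,0,0.002],"offset":[-2.2,-0.6,0.1],"jaw":0.8},
    {"angular":[0,-0.001,0.002],"offset":[-3.2,-1.0,0.2],"jaw":0.8},
    {"angular":[0,-0.001,0.002],"offset":[-4.2,-1.3,0.3],"jaw":0.8},
    {"angular":[0,-0.001,0.003],"offset":[-4.7,-1.4,0.3],"jaw":0.8},
    {"angular":[0,-0.001,0.003],"offset":[-4.8,-1.4,0.3],"jaw":0.8},
    {"angular":[0,-0.001,0.003],"offset":[-4.8,-1.5,0.4],"jaw":0.8},
    {"angular":[0,-0.001,0.003],"offset":[-4.8,-1.4,0.4],"jaw":0.8},
    {"angular":[0,-0.001,0.003],"offset":[-4.6,-1.4,0.4],"jaw":0.8},
    {"angular":[0,-0.001,0.003],"offset":[-4.2,-1.2,0.4],"jaw":0.8},
    {"angular":[0,-0.001,0.002],"offset":[-3.6,-1.0,0.4],"jaw":0.8},
    {"angular":[0,-0.001,0.002],"offset":[-3.0,-0.8,0.4],"jaw":0.8},
    {"angular":[0,0,0],"offset":[-1.5,-0.4,0.2],"jaw":0.8},
  ],
)

```text
t: 25.9
tcp_pos: [0.4891, -0.398, 0.2983]
ee_rot: [0.668, 0.745, 0.001, 0.003]
contact_force: [-0.5, 0.2, -1.7]
grip_width: 0.154
```

Run:
```python
from tr import *
go(np.array([0.4747,-0.3133,0.03]),96.4,0,8,ramp=False)
shot('wrist','w15'); shot('scene','s15'); shot('side','e15'); d=cv2.imread('pics/w15.png'); cv2.imwrite('pics/w15z.png',cv2.resize(d,None,fx=1.56,fy=1.56,interpolation=cv2.INTER_CUBIC))
d=cv2.imread('pics/s15.png'); cv2.imwrite('pics/s15z.png',cv2.resize(d[150:285,200:410],None,fx=3.8,fy=3.8,interpolation=cv2.INTER_CUBIC))
```

```text
{'t': 25.9, 'qpos': [-0.7938, 0.3505, 1.355, 0.0023, 1.4299, -0.9031], 'tcp_pos': [0.4891, -0.398, 0.2983], 'ee_rot': [0.6675, 0.7446, 0.0009, 0.0031], 'contact_force': [-0.481, 0.2114, -1.6643], 'moment': [-0.0552, 0.0546, 0.0272], 'grip_width': 0.1537}
lip [ 0.477  -0.2848  0.2489] station [-0.1472 -0.3675  0.2489] ypr [96.24  0.2  -0.32]
{"angular":[0.006, 0.0, 0.0],"offset":[-0.3, -0.1, 2.7],"jaw":0.8},
{"angular":[0.0, 0.001, -0.001],"offset":[-0.4, 0.0, 2.8],"jaw":0.8},
{"angular":[0.0, 0.0, 0.0],"offset":[-0.3, -0.1, 2.7],"jaw":0.8},
{"angular":[0.0, 0.001, 0.0],"offset":[-0.4, 0.0, 2.8],"jaw":0.8},
{"angular":[0.0, 0.0, -0.001],"offset":[-0.3, -0.1, 2.7],"jaw":0.8},
{"angular":[0.0, 0.001, 0.0],"offset":[-0.4, -0.1, 2.8],"jaw":0.8},
{"angular":[0.0, 0.0, 0.0],"offset":[-0.3, 0.0, 2.7],"jaw":0.8},
{"angular":[0.0, 0.0, -0.001],"offset":[-0.4, -0.1, 2.7],"jaw":0.8}
end [ 0.4873 -0.4268  0.0794]
```

View pics/w15z.png

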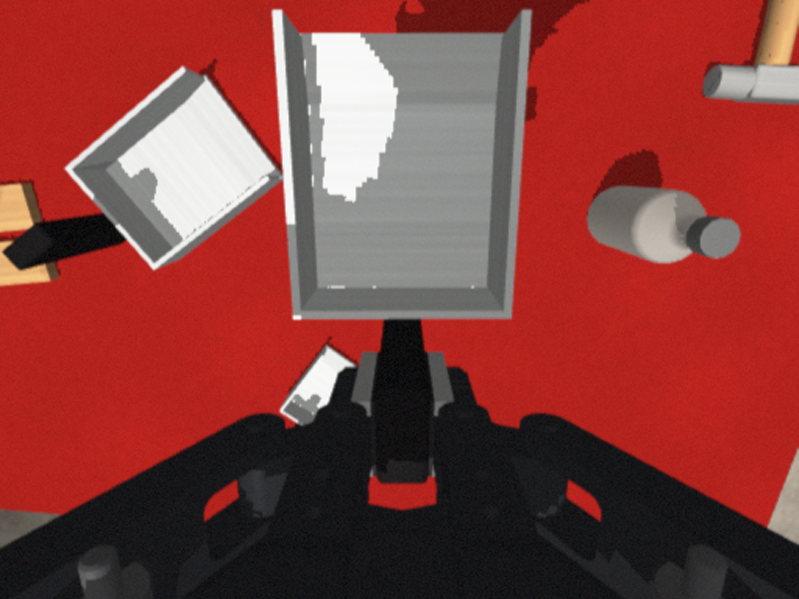

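View pics/s15z.png

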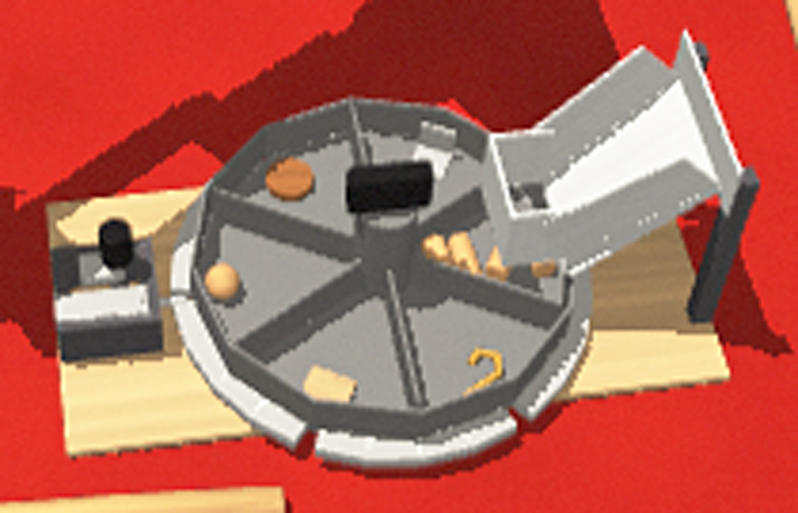

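Emit:
apply_moves(
  steps=[
    {"angular":[0.005,0,0],"offset":[-0.3,0,2.7],"jaw":0.8},
    {"angular":[0,0,0],"offset":[-0.4,0,3.0],"jaw":0.8},
    {"angular":[0,0,0],"offset":[-0.4,0,3.0],"jaw":0.8},
    {"angular":[0,0,0],"offset":[-0.4,0,3.0],"jaw":0.8},
    {"angular":[0,0,0],"offset":[-0.3,0,3.0],"jaw":0.8},
    {"angular":[0,0,0],"offset":[-0.3,0,2.8],"jaw":0.8},
    {"angular":[0,0,0],"offset":[-0.2,0,2.0],"jaw":0.8},
    {"angular":[0,0,0],"offset":[0,0,0.5],"jaw":0.8},
    {"angular":[0,0,0],"offset":[0,0,0],"jaw":0.8},
  ],
)

```text
t: 27.18
tcp_pos: [0.4998, -0.4068, 0.0989]
ee_rot: [0.663, 0.749, 0.002, 0.003]
contact_force: [0.0, -0.0, -1.7]
grip_width: 0.154
```

Run:
```python
from tr import *
go(np.array([0.4747,-0.3133,0.007]),96.4,0,3,ramp=False)
```

```text
{'t': 27.175, 'qpos': [-0.7928, 0.5517, 1.5469, 0.0051, 1.0372, -0.917], 'tcp_pos': [0.4998, -0.4068, 0.0989], 'ee_rot': [0.6628, 0.7488, 0.002, 0.003], 'contact_force': [0.0441, -0.0012, -1.7204], 'moment': [-0.019, 0.011, 0.0125], 'grip_width': 0.1544}
lip [ 0.4863 -0.2936  0.0497] station [-0.1392 -0.3775  0.0497] ypr [96.97  0.11 -0.4 ]
{"angular":[0.007, 0.001, 0.003],"offset":[-0.6, -0.5, 1.4],"jaw":0.8},
{"angular":[0.0, 0.0, 0.004],"offset":[-0.6, -0.5, 1.5],"jaw":0.8},
{"angular":[0.0, 0.001, 0.003],"offset":[-0.6, -0.5, 1.4],"jaw":0.8}
end [ 0.4871 -0.4264  0.0559]
```

Emit:
apply_moves(
  steps=[
    {"angular":[0.005,0,0],"offset":[-0.3,-0.3,1.5],"jaw":0.8},
    {"angular":[0,0,0],"offset":[-0.3,-0.2,1.5],"jaw":0.8},
    {"angular":[0,0,0],"offset":[0,0,1.0],"jaw":0.8},
    {"angular":[0,0,0],"offset":[0,0,0],"jaw":0.8},
  ],
)

```text
t: 27.68
tcp_pos: [0.4965, -0.4143, 0.0581]
ee_rot: [0.663, 0.749, -0.0, 0.003]
contact_force: [-0.1, 0.3, -1.4]
grip_width: 0.153
```

Run:
```python
from tr import *
go(np.array([0.4747,-0.3133,0.007]),96.4,0,1,ramp=False)
```

```text
{'t': 27.675, 'qpos': [-0.8023, 0.6048, 1.5692, 0.0003, 0.9621, -0.9245], 'tcp_pos': [0.4965, -0.4143, 0.0581], 'ee_rot': [0.6627, 0.7489, -0.0001, 0.0027], 'contact_force': [-0.0561, 0.3432, -1.4048], 'moment': [-0.021, -0.0164, 0.0651], 'grip_width': 0.1532}
lip [ 0.4828 -0.3013  0.0087] station [-0.1438 -0.3846  0.0087] ypr [96.99  0.24 -0.2 ]
{"angular":[0.004, 0.004, 0.01],"offset":[-1.1, -1.0, 0.2],"jaw":0.8}
end [ 0.4879 -0.4264  0.0561]
```

Only about 2 mm is left. I'll touch down, release, and retreat straight up.

Emit:
apply_moves(
  steps=[
    {"angular":[0,0,0],"offset":[0,0,0.2],"jaw":0.8},
    {"angular":[0,0,0],"offset":[0,0,0.1],"jaw":0.8},
    {"angular":[0,0,0],"offset":[0,0,0],"jaw":1.6},
    {"angular":[0,0,0],"offset":[0,0,0],"jaw":3.5},
    {"angular":[0,0,0],"offset":[0,0,0],"jaw":5},
  ],
)

```text
t: 28.3
tcp_pos: [0.4975, -0.4154, 0.0571]
ee_rot: [0.663, 0.749, -0.0, 0.004]
contact_force: [-0.7, -1.4, -0.2]
grip_width: 0.58
```

Run:
```python
from tr import *
st()
shot('wrist','w16'); d=cv2.imread('pics/w16.png'); cv2.imwrite('pics/w16z.png',cv2.resize(d,None,fx=1.56,fy=1.56,interpolation=cv2.INTER_CUBIC))
```

```text
{'t': 28.3, 'qpos': [-0.8024, 0.6065, 1.5691, 0.0005, 0.9574, -0.9245], 'tcp_pos': [0.4975, -0.4154, 0.0571], 'ee_rot': [0.6628, 0.7488, -0.0001, 0.0043], 'contact_force': [-0.7219, -1.3888, -0.2498], 'moment': [0.0023, 0.0426, 0.0133], 'grip_width': 0.5799}
```

View pics/w16z.png

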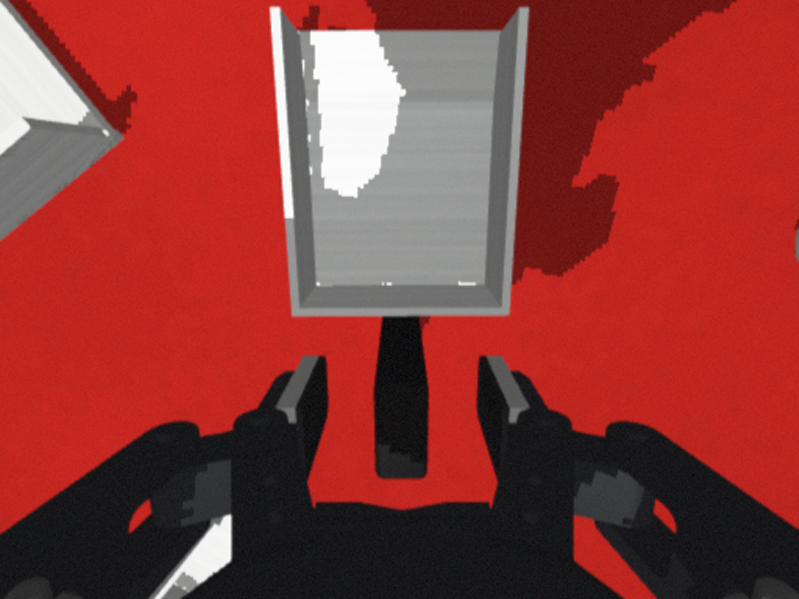

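The scoop stands released with the pads clear on both sides. Next I'll go up, and then over the wheel to check the dowels.

Emit:
apply_moves(
  steps=[
    {"angular":[0,0,0],"offset":[0,0,-3],"jaw":5},
    {"angular":[0,0,0],"offset":[0,0,-5],"jaw":5},
    {"angular":[0,0,0],"offset":[0,0,-5.5],"jaw":5},
    {"angular":[0,0,0],"offset":[0,0,-5.5],"jaw":5},
    {"angular":[0,0,0],"offset":[2,0,-3],"jaw":5},
    {"angular":[0,0,0],"offset":[4.5,0,0],"jaw":5},
    {"angular":[0,0,0],"offset":[4.5,0.5,0],"jaw":5},
    {"angular":[0,0,0],"offset":[4.5,1,0],"jaw":5},
    {"angular":[0,0,0],"offset":[4.5,1,0],"jaw":5},
    {"angular":[0,0,0],"offset":[3,1,0],"jaw":5},
    {"angular":[0,0,0],"offset":[0,0,0],"jaw":5},
  ],
)

```text
t: 29.72
tcp_pos: [0.5031, -0.1757, 0.2836]
ee_rot: [0.663, 0.748, 0.001, 0.006]
contact_force: [-0.1, 0.9, -0.7]
grip_width: 0.583
```

Run:
```python
from tr import *
st()
for n in('wrist','scene','side'): shot(n,'f_'+n)
d=cv2.imread('pics/f_wrist.png'); cv2.imwrite('pics/f_wz.png',cv2.resize(d,None,fx=1.56,fy=1.56,interpolation=cv2.INTER_CUBIC))
```

```text
{'t': 29.725, 'qpos': [-0.4644, 0.2102, 1.59, -0.0019, 1.3299, -0.5838], 'tcp_pos': [0.5031, -0.1757, 0.2836], 'ee_rot': [0.6635, 0.7482, 0.0006, 0.0057], 'contact_force': [-0.0681, 0.9496, -0.7161], 'moment': [-0.0174, -0.0079, 0.0063], 'grip_width': 0.5826}
```

View pics/f_wz.png

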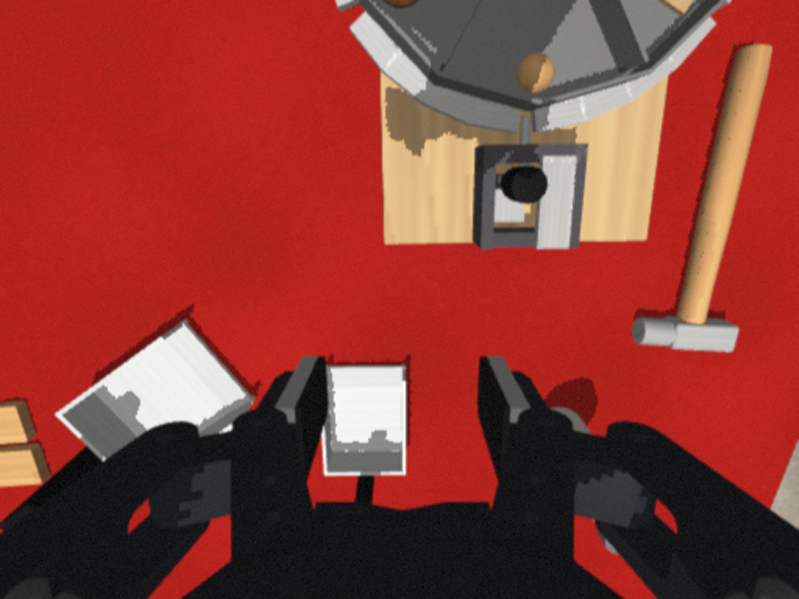

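View pics/f_scene.png

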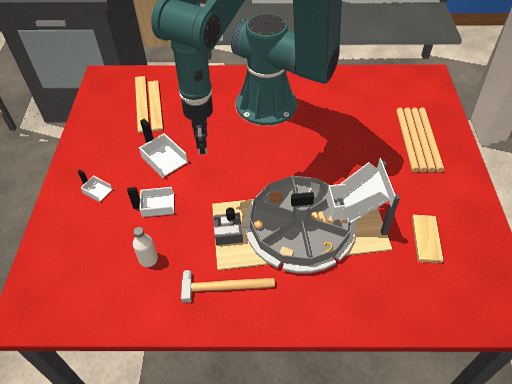

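View pics/f_side.png

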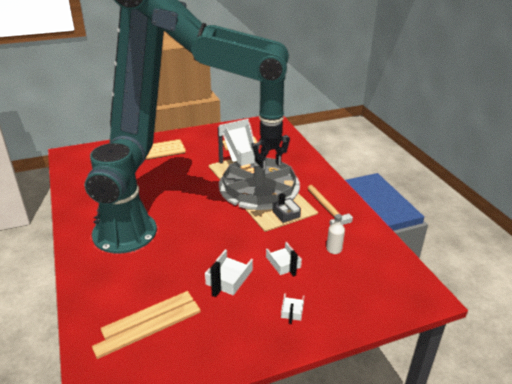

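Emit:
apply_moves(
  steps=[
    {"angular":[0,0,0],"offset":[4,1.5,0],"jaw":5},
    {"angular":[0,0,0],"offset":[5,2,0],"jaw":5},
    {"angular":[0,0,0],"offset":[5,2,0],"jaw":5},
    {"angular":[0,0,0],"offset":[4,2,0],"jaw":5},
    {"angular":[0,0,0],"offset":[3,2,0],"jaw":5},
    {"angular":[0,0,0],"offset":[0,0,0],"jaw":5},
  ],
)

```text
t: 30.62
tcp_pos: [0.5787, 0.0373, 0.2816]
ee_rot: [0.669, 0.743, -0.001, 0.008]
contact_force: [-0.4, 0.3, -0.4]
grip_width: 0.586
```

Run:
```python
from tr import *
st()
for n in('wrist',): shot(n,'g_'+n)
d=cv2.imread('pics/g_wrist.png'); cv2.imwrite('pics/g_wz.png',cv2.resize(d,None,fx=1.56,fy=1.56,interpolation=cv2.INTER_CUBIC))
```

```text
{'t': 30.625, 'qpos': [-0.0475, 0.283, 1.4951, -0.0114, 1.3518, -0.1494], 'tcp_pos': [0.5787, 0.0373, 0.2816], 'ee_rot': [0.6693, 0.743, -0.0006, 0.0081], 'contact_force': [-0.4389, 0.3005, -0.4124], 'moment': [-0.0062, 0.0469, 0.0522], 'grip_width': 0.586}
```

View pics/g_wz.png

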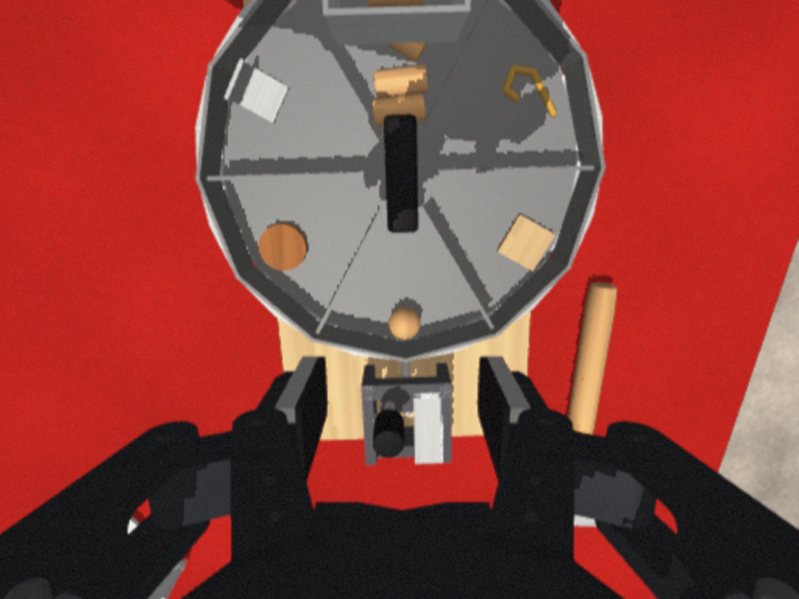

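Run:
```python
from tr import *
d=load('g_wrist'); s=load('f_scene')
img=cv2.imread('pics/f_scene.png'); cv2.imwrite('pics/g_s.png',cv2.resize(img[190:235,295:355],None,fx=12,fy=12,interpolation=cv2.INTER_CUBIC))
img=cv2.imread('pics/g_wrist.png'); cv2.imwrite('pics/g_w.png',cv2.resize(img[0:100,205:305],None,fx=6,fy=6,interpolation=cv2.INTER_CUBIC))
```

```text
(no output)
```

View pics/g_s.png

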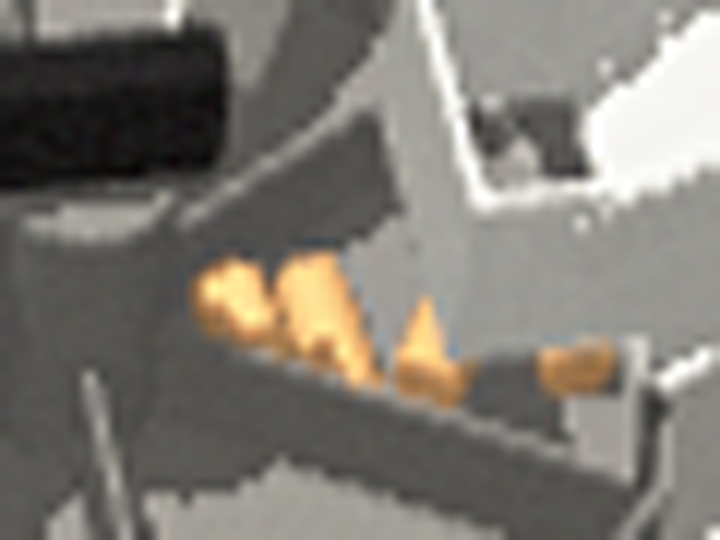

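View pics/g_w.png

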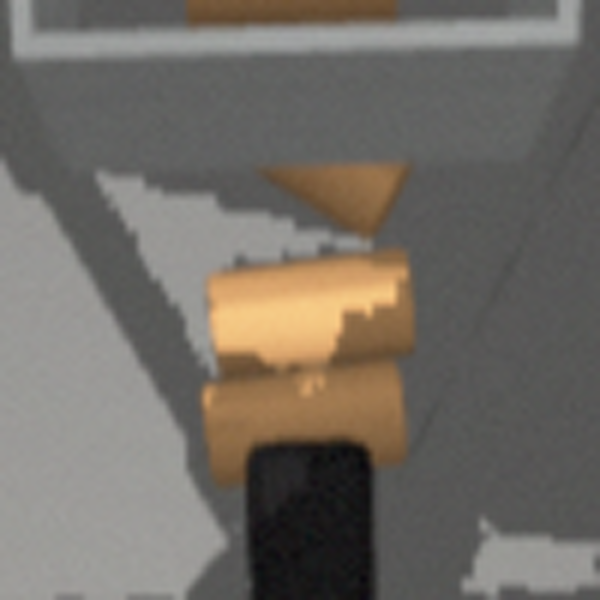

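Run:
```python
from tr import *
d=load('g_wrist'); s=load('f_scene')
W=lambda u,v:(205+u/6,v/6); S=lambda u,v:(295+u/12,190+v/12)
for n,a,b in [('inner',(207,433),(406,418)),('second',(213,318),(412,303))]:
    for z in (.036,.046,.056,.066):
        A=plane(d,*W(*a),z);B=plane(d,*W(*b),z); print(n,z,np.linalg.norm(A-B).round(4),ST.inv().apply((A+B)/2-C0).round(4))
def tri(a,b):
    (o1,r1),(o2,r2)=a,b
    A=np.column_stack([r1,-r2]); t=np.linalg.lstsq(A,o2-o1,rcond=None)[0]; x=o1+t[0]*r1;y=o2+t[1]*r2; m=(x+y)/2; print('gap',np.linalg.norm(x-y).round(4),'sta',ST.inv().apply(m-C0).round(4))
# robot-side (left in wrist) ends vs scene top ends
tri(ray(d,*W(212,318)),ray(s,*S(305,268))); tri(ray(d,*W(310,312)),ray(s,*S(325,310))); tri(ray(d,*W(310,425)),ray(s,*S(235,300)))
tri(ray(d,*W(372,237)),ray(s,*S(400,380)))
for z in (.03,.036,.046,.056): print(z,[proj(d,sta([0,r,z])).round(1).tolist() for r in (.04,.06)], [((np.array(proj(s,sta([0,r,z])))-[295,190])*12).round(0).tolist() for r in (.04,.06,.09)])
```

```text
inner 0.036 0.0407 [0.0022 0.0467 0.036 ]
inner 0.046 0.0396 [0.0021 0.0456 0.046 ]
inner 0.056 0.0386 [0.002  0.0446 0.056 ]
inner 0.066 0.0375 [0.002  0.0435 0.066 ]
second 0.036 0.04 [0.0042 0.0681 0.036 ]
second 0.046 0.039 [0.004  0.0665 0.046 ]
second 0.056 0.038 [0.0039 0.0649 0.056 ]
second 0.066 0.0369 [0.0038 0.0633 0.066 ]
gap 0.0029 sta [-0.0157  0.0683  0.0391]
gap 0.0038 sta [0.0038 0.0679 0.0475]
gap 0.0015 sta [0.0029 0.0455 0.0552]
gap 0.0059 sta [0.017  0.0849 0.0317]
0.03 [[254.5, 77.3], [253.9, 59.9]] [[200.0, 352.0], [277.0, 343.0], [393.0, 329.0]]
0.036 [[254.5, 76.8], [253.9, 59.2]] [[202.0, 338.0], [279.0, 329.0], [395.0, 316.0]]
0.046 [[254.5, 76.0], [253.8, 57.9]] [[205.0, 315.0], [283.0, 306.0], [399.0, 292.0]]
0.056 [[254.5, 75.2], [253.8, 56.5]] [[208.0, 291.0], [286.0, 282.0], [403.0, 269.0]]
```

Run:
```python
from h import *
a=load('f_scene')['pixels'].astype(int); b=load('scene0')['pixels'].astype(int)
for n,(x0,y0,x1,y1) in {'glue':(130,224,162,270),'hammer':(178,266,278,305),'board':(410,210,446,268)}.items(): print(n,(np.abs(a-b)[y0:y1,x0:x1].max(2)>60).mean().round(3))
d=load('f_wrist'); k=plane(d,523/1.5625,184/1.5625,.102); a_=np.radians(7.95); q=k-np.array([.572,.0995,0]); print('knob sta',q[0]*np.cos(a_)+q[1]*np.sin(a_),-q[0]*np.sin(a_)+q[1]*np.cos(a_))
st(); print(ticket.job_done())
```

```text
glue 0.0
hammer 0.0
board 0.0
knob sta -0.021448685272309233 -0.2077137815183567
{'t': 30.675, 'qpos': [-0.0491, 0.2824, 1.4962, -0.0121, 1.352, -0.15], 'tcp_pos': [0.578, 0.0362, 0.2815], 'ee_rot': [0.6695, 0.7427, -0.0011, 0.008], 'contact_force': [0.3054, -1.0508, 0.1943], 'moment': [-0.0189, 0.0134, 0.0021], 'grip_width': 0.5834}
the job is handed in; nothing more can be done
None
```

The carousel is locked with the dowel compartment under the spout, all three dowels are in that compartment, and the scoop is back on the table. I handed the job in at about 31 s of the 72 s; no verdict was reported.

**What I did:** I turned the wheel about 94° by its bar and pushed the bolt in about 22 mm. I then moved it 16 mm sideways into the holding notch and let go. I carried the middle-sized scoop by its handle, nose up, and tipped it about 31° over the chute from the wheel side. It went back down close to its starting spot, about 1 cm off.

**Last checks:**
- **Bolt:** The final pictures show the knob in the notch at about 17 mm in. The sideways reading from the picture was about 21 mm, more than the 16 mm of travel. The arm itself measured 16.6 mm at the stop, so I put the difference down to picking the knob's centre off its side.
- **Dowels:** Two measure as lying on the compartment floor, about 46 and 68 mm from the axis. The third is partly hidden under the spout hood next to the sample dowel. Only its tip could be measured, at about 32 mm high, so its centre was not checked directly.
- **Scoop:** It is standing upright and released, and the gripper is clear of everything.
- **Bystanders:** The hammer, glue bottle and board show no change between the first and last scene pictures.

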